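# Set out the detector-path test on the breadboard

## Task

Set out the microscope's detector-path test on the black breadboard: seat the wide flanged adapter face down, fully home, on the mount's spigot, and the narrow one face down on top of it, fully home on the same spigot. Stand the filter cube midway between the lamp and the mount, square with the breadboard; at right angles to the lamp-mount line and 90 mm from the cube, centre to centre, stand the long objective on the far side of the cube as seen from the robot and the short objective on the near side. Everything ends upright, let go and at rest, and the oil bottle stays where it is.

Things in the scene. Friction and masses are not known exactly. Their poses are not given: they have to be found in the camera images.
- plate: Black breadboard with small bright holes, fixed, 270 mm (its x) by 340 mm (its y), 10 mm thick. Origin at the centre of its underside (top at z = 10 mm), z up. Lamp and mount stand on its y axis, 130 mm from the centre on opposite sides, either way round, so its centre is midway between them. Its x axis points away from the robot, turned by up to 0.2 rad.
- lamp: The lamp, fixed on the breadboard: a round lamp house 60 mm in diameter and 92 mm high, grey foot, amber glass band, dark finned top. Origin at the centre of its underside, on the breadboard's top; z up.
- mount: The mount, fixed on the breadboard: a grey disc 72 mm in diameter, 15 mm thick, with a steel centring spigot 20 mm in diameter rising 58 mm above the disc, its top 8 mm tapering to 8 mm. Both adapters go over it. Origin at the centre of the disc's underside, on the breadboard's top; z up: seating face at z = 15 mm, spigot top at 73 mm.
- wide_adapter_hub (a point): The wide flanged adapter, bare aluminium, 40 mm high: flange 68 mm in diameter, 6 mm thick, at the bottom, a hub 44 mm in diameter above it, a 23 mm bore right through. Starts on the table already face down (flange below, hub up). Grip the hub. This point is on its axis, 28 mm above the underside, 12 mm below the top; tips more than 22 mm below it strike the flange. z is the axis, up.
- narrow_adapter_hub (a point): The narrow flanged adapter, bare aluminium, 40 mm high: flange 50 mm in diameter, 6 mm thick, at the bottom, a hub 32 mm in diameter above it, a 23 mm bore right through. Starts on the table already face down (flange below, hub up). Grip the hub. This point is on its axis, 28 mm above the underside, 12 mm below the top; tips more than 22 mm below it strike the flange. z is the axis, up.
- cube_center (a point): The filter cube, a dark steel block 40 x 40 mm and 46 mm high, with a round green window in each of its four sides and a bright diagonal line on top. This point is its centre, 23 mm above its underside; x and y are square to its sides, z up. All four sides are alike. It starts on the table.
- long_objective_center (a point): The long objective, a bright steel lens barrel standing on its wide end: 76 mm high, 32 mm in diameter up to 54 mm height, then tapering to 18 mm at the lens on top. This point is its centre, on the axis, 38 mm above its underside. z is its axis, up. It starts on the table.
- short_objective_center (a point): The short objective, a bright steel lens barrel standing on its wide end: 46 mm high, 32 mm in diameter up to 30 mm height, then tapering to 18 mm at the lens on top. This point is its centre, on the axis, 23 mm above its underside. z is its axis, up. It starts on the table.
- oil_center (a point): The oil bottle, a small amber bottle 30 mm in diameter and 70 mm high with a black cap, standing loose among the things to be moved. This point is its centre, 35 mm above its underside. It is not to be moved.
There are look-alikes about, which are no part of the job. Leave any blue look-alike of the part that bears long_objective_center alone.

How it is judged:
By the outcome, as a careful person would: the job done as asked, in the order asked, and still so for the second after the job is handed in, with the robot touching nothing.
It also fails if it takes over 134 s, if anything falls off the work surface, if the arm or the gripper's body presses on something with over 40 N, if the wrist force passes 120 N, or if a joint passes its speed limit or range.

## Robot

A 6-joint arm with a two-finger parallel gripper is mounted at the origin on the work surface. World frame = base frame: x ahead of the robot, y to its left, z up, the work surface at z = 0. Lengths are in m, angles in degrees, forces in N, time in s.
With the tool pointing down it reaches from about 0.375 to 0.9 m from the base axis. Payload 3.1 kg.
Tool frame: the origin (TCP) lies on the centre line of the jaws, within the pads' length; the fingertips stand 25 mm ahead of it and the grasp point (between the pads) lies 6 mm ahead of it; z points along the fingers, y is the line along which they close (so a half turn about z gives the same grasp; the last joint's range is limited). The gripper opens to 87 mm and grips with 3 to 60 N. Pads are 19 mm wide; open, the fingers measure 117 mm over their backs; the gripper's body (75 mm by 190 mm) begins 51 mm behind the grasp point.
Start: joints at [66.148, 30.224, 82.088, -0, 67.689, -10.227], TCP at [0.147, 0.607, 0.248] pointing down, gripper open.
Joint ranges: [-176.69, 176.69], [-43.24, 126.21], [12.49, 139.97], [-82, 262], [0, 151.66], [-163.58, 163.58]. Speed limits (degrees/s): [159.86, 159.86, 180, 180, 180, 180].

## Interface

Orientations are given as a 3x3 rotation matrix whose columns are the frame's x, y, z axes.
In Python, from rig import * gives the robot as it stands.
- The arm moves only by the tool step_arm, never from a script. Its argument "steps" is a list of rows, each a list of 7 numbers: the shift along the tool's x, y, z normalised to -1 to 1, where 1 is 0.3 m, then the turn, a rotation vector about the tool's x, y, z normalised to -1 to 1, where 1 is 45 degrees, then the gripper's target within -1 to 1 (shut at 1, half-way at 0, fully open at -1). A call has 1 to 8 rows; each row is the pose to reach, as a shift and turn from the pose commanded when the call began, along the tool's axes at that moment; what a row does not reach only later rows make up. A row lasts 1/12 s, in which the tool goes at most 41.7 mm and 7.16 degrees, less where a joint would pass 70% of its speed; a pose out of reach is approached as far as the arm can. A call with a number of a shift or a turn outside -1 to 1 is refused whole. A call with a gripper value outside its range is refused whole. The fingers move at their own pace and stop on an object; the grip force is fixed at half the most. Time passes only in rows, so rows that repeat a pose let the fingers close. It gives the time, the measured TCP pose, the force, the opening and the grip force at its end, in the units of the state.
- read_state(): the state, without advancing time (a new reading comes with each control period).
- capture(name): name is "side" or "top"; returns a dict with "image" (400x640x3 uint8, red, green, blue), "vertical_fov" (degrees; the focal length in pixels is half the picture's height over the tangent of half this angle, whatever the lens; pixels are square), "cx", "cy" (the principal point, pixels), "world_from_camera" (4x4, takes a point from camera to world coordinates). Camera axes: x right, y down, z forward; pixel columns grow to the right and rows downward; lengths in m; the calibration is good to about 2 mm. A picture is of the moment at which its call begins. There is no depth.
- hand_in(): hands the job in; it is judged then, once.
The state is a dict: "time_s": time; "joint_positions": joint angles; "qvel": joint speeds; "tau": joint torques, N m; "position": TCP position; "tcp_rot": TCP orientation; "force": force on the tool from outside, world axes, zero at the start; "moment": the same for the moment, N m; "opening": opening from 0.0 (shut) to 1.0 (fully open); "grasp_force": force on a finger pad.
Only numpy, scipy, OpenCV 4.12 (cv2) and the standard library are available. Lean on these libraries where they do the work, as an engineer would, in place of code of your own. Each camera call takes 0.05 s, during which the arm holds its last target. There are 200 camera calls.

## Working session

There is one attempt and no reset: what is moved stays moved. The work goes in short steps, Python scripts to look and compute and a tool call to move; the robot and the scene stay as the last step left them, time stands still between calls to the robot, and variables do not carry over. Pictures are saved under pics/ and viewed, at most 16 in all, crops included, and the job is handed in when it is done.

Besides the shell and the picture viewer there is one more tool, called after ">>>" as name(argument=value, ...) on one line, values as JSON. step_arm: Moves the arm, as the interface text tells. Scaled input: -1 to 1 covers 0.3 m each way for a shift and 45 degrees each way for a turn. Its arguments: {"type":"object","properties":{"steps":{"type":"array"}},"required":["steps"]}

```bash
mkdir -p pics; cat > h.py <<'E'
from rig import *
import numpy as np, cv2
def cap(n,f=None):
    c=capture(n)
    if f: cv2.imwrite('pics/'+f,cv2.cvtColor(c['image'],cv2.COLOR_RGB2BGR))
    return c
def ray(c,u,v):
    f=200/np.tan(np.radians(c['vertical_fov'])/2)
    T=np.array(c['world_from_camera']); d=T[:3,:3]@np.array([(u-c['cx'])/f,(v-c['cy'])/f,1]); return T[:3,3],d
def onz(c,u,v,z):
    o,d=ray(c,u,v); return o+d*(z-o[2])/d[2]
def proj(c,p):
    f=200/np.tan(np.radians(c['vertical_fov'])/2)
    T=np.array(c['world_from_camera']); q=T[:3,:3].T@(np.array(p)-T[:3,3]); return np.round([c['cx']+f*q[0]/q[2],c['cy']+f*q[1]/q[2]],1)
def tri(a,b):
    A=np.zeros((3,3));B=np.zeros(3)
    for o,d in (a,b):
        d=d/np.linalg.norm(d);P=np.eye(3)-np.outer(d,d);A+=P;B+=P@o
    return np.linalg.solve(A,B)
E
python3 - <<'E'
from h import *
import pickle
for n in('top','side'):
    c=cap(n,n+'0.png'); pickle.dump(c,open(n+'0.pkl','wb')); print(n,c['vertical_fov'],c['cx'],c['cy'],np.round(c['world_from_camera'],3).tolist())
s=read_state();print(s['time_s'],np.round(s['tcp_rot'],3).tolist(),s['position'],s['opening'])
E
```

```text
top 51.53580829472541 319.51953466407394 208.62262069094353 [[-0.022, -0.989, 0.149, 0.314], [-1.0, 0.023, -0.001, 0.003], [-0.002, -0.149, -0.989, 1.251], [0.0, 0.0, 0.0, 1.0]]
side 55.395193880101075 321.86064340920143 202.66093527968846 [[-0.839, -0.416, 0.352, 0.207], [-0.544, 0.624, -0.561, 0.51], [0.014, -0.662, -0.749, 0.71], [0.0, 0.0, 0.0, 1.0]]
0.1 [[-0.972, 0.236, -0.001], [0.236, 0.972, -0.002], [0.0, -0.002, -1.0]] [0.14695858 0.60683991 0.24667215] 0.9989781105530906
```

View pics/top0.png

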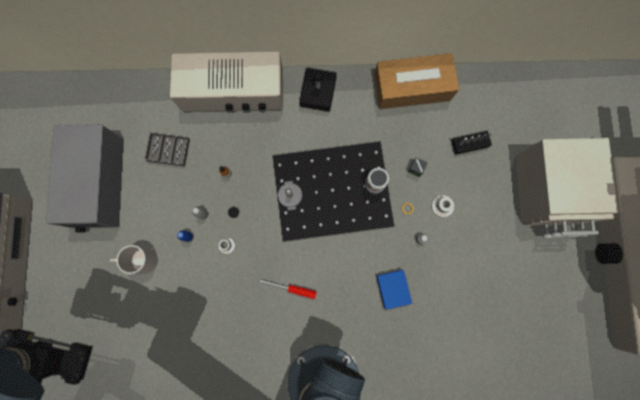

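View pics/side0.png

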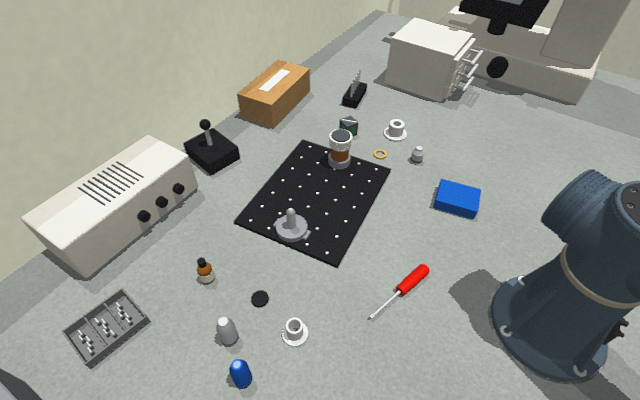

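Top picture: the plate's corners are at about (273,156), (381,142), (394,227) and (283,241), with the mount at (290,195) and the lamp at (377,180).

Candidates, top view:
- **Long objective:** grey barrel (199,212); the blue look-alike is at (185,236).
- **Short objective:** (421,239).
- **Wide adapter:** (443,206), against the narrow one at (226,246). The mug at (130,260) and the amber ring at (407,209) are no part of the job.
- **Cube:** (417,167), against the black clip at (470,142).
- **Oil bottle:** (224,171).

I choose by size and colour, and check in close crops.

```bash
python3 - <<'E'
import cv2,numpy as np
t=cv2.imread('pics/top0.png');s=cv2.imread('pics/side0.png')
def crop(im,x,y,w,h,k):
    return cv2.resize(im[y:y+h,x:x+w],None,fx=k,fy=k,interpolation=cv2.INTER_CUBIC)
# top: left group 170..250 x 155..255 ; right 395..465 x 150..250, mount/lamp
A=crop(t,170,155,80,100,5);B=crop(t,395,150,80,100,5)
cv2.imwrite('pics/tc.png',np.hstack([A,B]))
A=crop(s,190,250,125,145,3.2);B=crop(s,325,105,125,145,3.2)
cv2.imwrite('pics/sc.png',np.hstack([A,B]))
cv2.imwrite('pics/pc.png',crop(t,262,130,140,120,5)) 
E
```

```text
(no output)
```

View pics/tc.png

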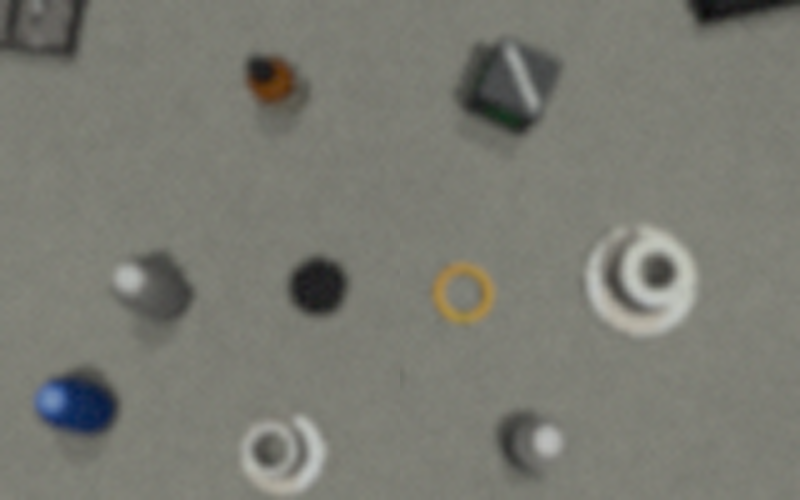

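View pics/sc.png

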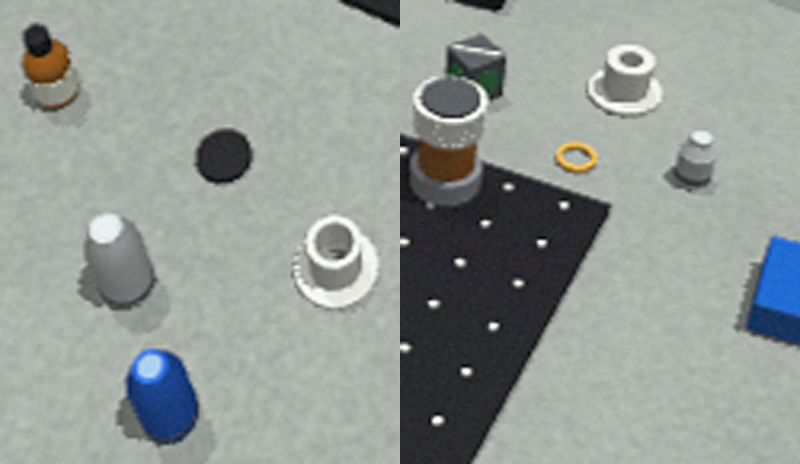

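View pics/pc.png

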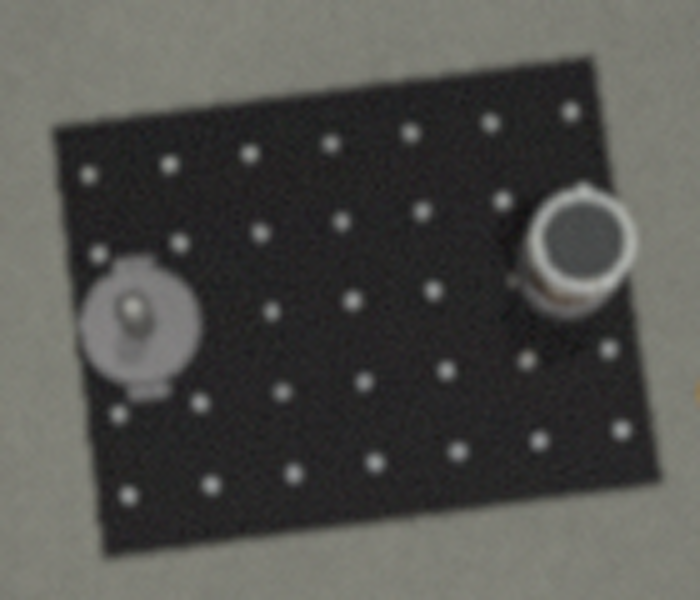

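The crops confirm the choice. The grey steel barrel is the long objective and the blue one beside it is to be left. The wide adapter is at top (443,206) and the narrow at (226,246). The short objective is at (424,238), the cube at about (417,167), and the oil bottle at (224,171). The mount is at the +y (left) end, with the spigot tip at about (289,191).

```bash
cat > m.py <<'E'
from h import *
import pickle
from scipy.optimize import least_squares
def holes(c,box):
    x,y,w,h=box; im=cv2.cvtColor(c['image'],cv2.COLOR_RGB2GRAY)[y:y+h,x:x+w].astype(np.float32)
    g=cv2.GaussianBlur(im,(0,0),.8); P=[]
    for v in range(4,h-4):
        for u in range(4,w-4):
            n=g[v-4:v+5,u-4:u+5]
            ring=np.r_[n[0],n[-1],n[:,0],n[:,-1]]
            if g[v,u]==n.max() and g[v,u]>75 and ring.max()<60:
                k=np.clip(im[v-3:v+4,u-3:u+4]-45,0,None); Y,X=np.mgrid[-3:4,-3:4]
                P.append((x+u+(k*X).sum()/k.sum(),y+v+(k*Y).sum()/k.sum()))
    return np.array(P)
def fit(P):
    gx,gy=np.meshgrid(np.arange(-2,3)*.05,np.arange(-3,4)*.05); G=np.c_[gx.ravel(),gy.ravel()]
    def res(q):
        R=np.array([[np.cos(q[2]),-np.sin(q[2])],[np.sin(q[2]),np.cos(q[2])]]); D=G*q[3]@R.T+q[:2]
        return np.array([ (p-D[np.argmin(((p-D)**2).sum(1))]) for p in P]).ravel()
    i=[P[:,0].mean(),P[:,1].mean(),0,1.]
    best=min((least_squares(res,[i[0]+a,i[1]+b,t,1.]) for t in(-.15,-.08,0.,.08,.15) for a in(-.02,0,.02) for b in (-.02,0,.02)),key=lambda r:r.cost)
    return best.x,np.sqrt(2*best.cost/len(P))
E
python3 - <<'E'
from m import *
t=pickle.load(open('top0.pkl','rb'));s=pickle.load(open('side0.pkl','rb'))
for c,b in((t,(265,135,135,110)),(s,(230,135,170,135))):
    P=holes(c,b); W=np.array([onz(c,*p,.010)[:2] for p in P]); print(len(P),fit(W))
TA=lambda x,y:((x+.5)/5-.5+170,(y+.5)/5-.5+155)
TB=lambda x,y:((x+.5)/5-.5+395,(y+.5)/5-.5+150)
SA=lambda x,y:((x+.5)/3.2-.5+190,(y+.5)/3.2-.5+250)
SB=lambda x,y:((x+.5)/3.2-.5+325,(y+.5)/3.2-.5+105)
for n,a,b,z in(('long',TA(128,277),SA(106,228),.076),('short',TB(147,441),SB(301,138),.046),('narrow',TA(271,450),SA(334,240),.04),('wide',TB(256,271),SB(231,62),.04),('oil',TA(262,70),SA(38,38),.07)):
    print(n,np.round(tri(ray(t,*a),ray(s,*b)),4),'top',np.round(onz(t,*a,z),4)[:2],'side',np.round(onz(s,*b,z),4)[:2])
print('flanges w,n',onz(t,*TB(242,280),.006),onz(t,*TA(283,452),.006))
PC=lambda x,y:((x+.5)/5-.5+262,(y+.5)/5-.5+130)
print('mount disc',onz(t,*PC(141,325),.025),'spig',onz(t,*PC(133,305),.083),'lamp top',onz(t,*PC(583,240),.102))
a=cv2.resize(t['image'][150:182,400:432],None,fx=12,fy=12,interpolation=cv2.INTER_CUBIC)
b=cv2.resize(s['image'][108:140,332:364],None,fx=12,fy=12,interpolation=cv2.INTER_CUBIC)
cv2.imwrite('pics/cube.png',np.clip(np.hstack([a,b])[...,::-1].astype(int)*1.5,0,255).astype(np.uint8))
E
```

```text
28 (array([ 0.55870065, -0.0385063 ,  0.11083451,  1.00029751]), np.float64(0.000246656785536353))
26 (array([0.55769307, 0.01410048, 0.11364259, 0.99945067]), np.float64(0.00022072125408079016))
long [0.4974 0.3593 0.074 ] top [0.4956 0.3578] side [0.498  0.3605]
short [ 0.4068 -0.3008  0.0426] top [ 0.4033 -0.3007] side [ 0.409  -0.2959]
narrow [0.3996 0.2844 0.0376] top [0.3971 0.2829] side [0.4013 0.286 ]
wide [ 0.5061 -0.374   0.0339] top [ 0.5028 -0.3727] side [ 0.5057 -0.3655]
oil [0.6216 0.2873 0.0624] top [0.6173 0.2839] side [0.6194 0.2911]
flanges w,n [ 0.50278205 -0.37434787  0.006     ] [0.39808171 0.28355941 0.006     ]
mount disc [0.54387279 0.08959318 0.025     ] spig [0.54478138 0.08993433 0.083     ] lamp top [ 0.57271008 -0.16707874  0.102     ]
```

View pics/cube.png

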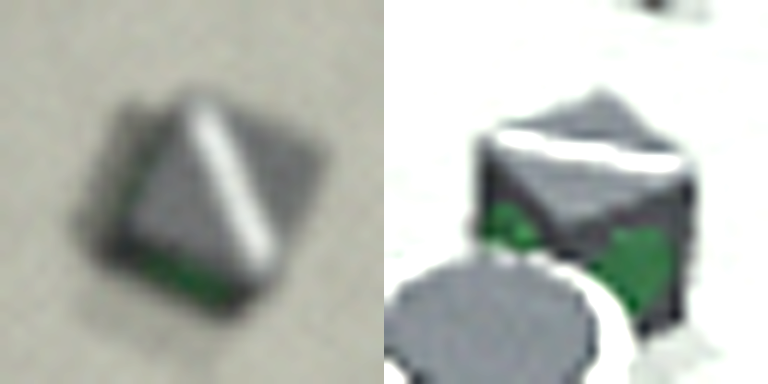

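Cube crop: the top face is centred at about top (418.7,164.5) and side (348.5,120.2). Its bright diagonal runs from (416.2,158.3) to (421.4,170.2) in the top view. The two cameras disagree by about 4 mm throughout, so I'll calibrate that against the gripper.

```bash
cat >> h.py <<'E'
def plan(xyz,ydir=None,tool=True):
    """target TCP, closing-dir angle(deg) in world; print normalised shift/turn"""
    s=read_state();R=np.array(s['tcp_rot']);p=np.array(s['position'])
    d=R.T@(np.array(xyz)-p)/.3
    from scipy.spatial.transform import Rotation as Ro
    yaw=np.degrees(np.arctan2(R[1,1],R[0,1])); r=np.zeros(3)
    if ydir is not None:
        e=(ydir-yaw+90)%180-90
        a=np.radians(yaw+e); Y=np.array([np.cos(a),np.sin(a),0]);Z=np.array([0,0,-1.]);T=np.c_[np.cross(Y,Z),Y,Z]
        r=Ro.from_matrix(R.T@T).as_rotvec(degrees=True)/45
    print('t',round(s['time_s'],2),'p',np.round(p,4),'yaw',round(yaw,2),'shift',np.round(d,4),'turn',np.round(r,4),'j6',round(s['joint_positions'][5],1),'F',np.round(s['force'],1),'op',round(s['opening'],3))
E
python3 - <<'E'
from h import *
import pickle
t=pickle.load(open('top0.pkl','rb'));s=pickle.load(open('side0.pkl','rb'))
f=lambda x,y,a,b:(a+(x+.5)/12-.5,b+(y+.5)/12-.5)
print('cube',onz(t,*f(230,180,400,150),.046),onz(s,*f(204,152,332,108),.046))
for c,p,q in((t,f(200,105,400,150),f(262,248,400,150)),(s,f(116,135,332,108),f(296,163,332,108))):
    v=(onz(c,*p,.046)-onz(c,*q,.046));print(np.degrees(np.arctan2(v[1],v[0])),np.linalg.norm(v))
for a,b in((f(195,88,400,150),f(330,155,400,150)),(f(128,212,400,150),f(268,262,400,150)),(f(330,155,400,150),f(268,262,400,150)),(f(195,88,400,150),f(128,212,400,150))):
    v=(onz(t,*a,.046)-onz(t,*b,.046));print('edge',np.degrees(np.arctan2(v[1],v[0])),np.linalg.norm(v))
plan([.147,.607,.25]); plan([.5,.25,.25],90)
E
```

```text
cube [ 0.62240502 -0.29803844  0.046     ] [ 0.62669631 -0.29574183  0.046     ]
19.806075371252795 0.039235993391571335
19.47817962249175 0.04401471375752279
edge 61.162266753585946 0.037242484189852515
edge 68.31208987773533 0.03662926544391852
edge -32.331721240711815 0.03188835081131548
edge -30.483265615971774 0.03640312630509181
t 0.1 p [0.147  0.6068 0.2467] yaw 76.38 shift [-0.      0.0005 -0.0111] turn [0. 0. 0.] j6 -10.2 F [-0.1 -0.7 -0.1] op 0.999
t 0.1 p [0.147  0.6068 0.2467] yaw 76.38 shift [-1.4239 -0.8788 -0.0099] turn [-0.0024 -0.0007 -0.3028] j6 -10.2 F [-0.1 -0.7 -0.1] op 0.999
```

>>> step_arm(steps=[[-0.85,-0.7,0,0,0,1,-1],[-0.85,-0.7,0,0,0,1,-1],[-0.85,-0.7,0,0,0,1,-1],[-0.85,-0.7,0,0,0,1,-1],[-0.85,-0.7,0,0,0,1,-1],[-0.85,-0.7,0,0,0,1,-1],[-0.85,-0.7,0,0,0,1,-1],[-0.85,-0.7,0,0,0,1,-1]])

```text
time_s: 0.77
position: [0.3463, 0.3412, 0.2474]
tcp_rot: [[-0.519, 0.855, -0.0], [0.855, 0.519, -0.0], [-0.0, -0.001, -1.0]]
force: [0.9, 0.1, 0.1]
opening: 0.998
grasp_force: 0.0
```

```bash
python3 - <<'E'
from h import *
plan([.5,-.12,.2],6.4)
E
```

```text
t 0.77 p [0.3463 0.3412 0.2474] yaw 31.29 shift [-1.5799 -0.3605  0.1584] turn [-6.000e-04  4.000e-04  5.531e-01] j6 0.1 F [0.9 0.1 0.1] op 0.998
```

>>> step_arm(steps=[[-0.99,-0.16,0.1,0,0,0.55,-1],[-0.99,-0.16,0.1,0,0,0.55,-1],[-0.99,-0.16,0.1,0,0,0.55,-1],[-0.99,-0.16,0.1,0,0,0.55,-1],[-0.99,-0.16,0.1,0,0,0.55,-1],[-0.99,-0.16,0.1,0,0,0.55,-1],[-0.99,-0.16,0.1,0,0,0.55,-1],[-0.99,-0.16,0.1,0,0,0.55,-1]])

```text
time_s: 1.43
position: [0.462, 0.0598, 0.2172]
tcp_rot: [[-0.111, 0.994, 0.002], [0.994, 0.111, -0.002], [-0.002, 0.002, -1.0]]
force: [0.2, -0.3, 0.4]
opening: 1.001
grasp_force: 0.0
```

```bash
python3 - <<'E'
from h import *
plan([.5,-.21,.15],6.4)
E
```

```text
t 1.43 p [0.462  0.0598 0.2172] yaw 6.35 shift [-0.9072  0.026   0.2261] turn [ 0.0028  0.0029 -0.0011] j6 -12.6 F [ 0.2 -0.3  0.4] op 1.001
```

>>> step_arm(steps=[[-0.95,0.02,0,0,0,0,-1],[-0.95,0.02,0,0,0,0,-1],[-0.95,0.02,0,0,0,0,-1],[-0.95,0.02,0,0,0,0,-1],[-0.95,0.02,0,0,0,0,-1],[-0.95,0.02,0,0,0,0,-1],[-0.95,0.02,0,0,0,0,-1]])

```text
time_s: 2.02
position: [0.4981, -0.2202, 0.2174]
tcp_rot: [[-0.114, 0.993, 0.0], [0.993, 0.114, -0.0], [-0.0, 0.0, -1.0]]
force: [-0.1, 0.8, -0.4]
opening: 0.997
grasp_force: 0.0
```

```bash
python3 - <<'E'
from h import *
plan([.504,-.370,.11],6.4)
E
```

```text
t 2.02 p [ 0.4981 -0.2202  0.2174] yaw 6.57 shift [-0.4982 -0.0377  0.3581] turn [0.0001 0.0003 0.0037] j6 -42.2 F [-0.1  0.8 -0.4] op 0.997
```

>>> step_arm(steps=[[-0.5,-0.038,0.36,0,0,0,-1],[-0.5,-0.038,0.36,0,0,0,-1],[-0.5,-0.038,0.36,0,0,0,-1],[-0.5,-0.038,0.36,0,0,0,-1],[-0.5,-0.038,0.36,0,0,0,-1],[-0.5,-0.038,0.36,0,0,0,-1],[-0.5,-0.038,0.36,0,0,0,-1]])

```text
time_s: 2.6
position: [0.5033, -0.3676, 0.1082]
tcp_rot: [[-0.114, 0.994, -0.002], [0.994, 0.114, 0.003], [0.003, -0.002, -1.0]]
force: [-0.1, -0.1, 0.2]
opening: 0.998
grasp_force: 0.0
```

```bash
python3 - <<'E'
from h import *
plan([.504,-.370,.036],6.4)
s=read_state();R=np.array(s['tcp_rot']);p=np.array(s['position'])
out=[]
for n,(x,y) in(('side',(350,60)),('top',(410,165))):
    c=cap(n)
    im=cv2.resize(c['image'][y:y+90,x:x+80],None,fx=5,fy=5,interpolation=cv2.INTER_CUBIC)
    for yy in(.0435,-.0435):
        for xx in(-.0095,.0095):
            q=proj(c,p+R@np.array([xx,yy,.025])); cv2.circle(im,tuple(int(k) for k in ((q-[x,y]+.5)*5-.5)),2,(255,0,0),-1)
    out.append(im)
cv2.imwrite('pics/g1.png',np.hstack(out)[...,::-1])
E
```

```text
t 2.6 p [ 0.5033 -0.3676  0.1082] yaw 6.53 shift [-0.0088  0.0018  0.2408] turn [-0.0021 -0.0038  0.0029] j6 -53.0 F [-0.1 -0.1  0.2] op 0.998
```

View pics/g1.png

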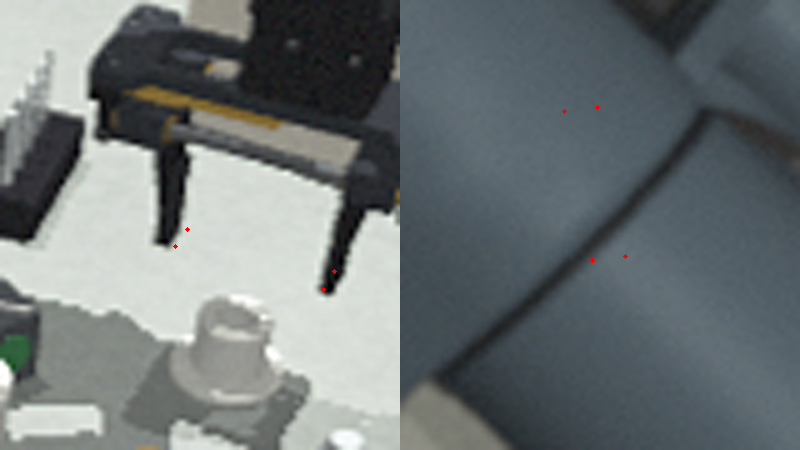

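Side view: the predicted inner tip corners (red) fall on the finger tips at about (324,290) and (178,246), within roughly 0.5 px. So the side camera is the true one and the top camera needs about (+4,+4) mm. Now descend and grip.

>>> step_arm(steps=[[0,0.01,0.12,0,0,0,-1],[0,0.01,0.2,0,0,0,-1],[0,0.01,0.24,0,0,0,-1],[0,0.01,0.24,0,0,0,-1],[0,0.01,0.24,0,0,0,1],[0,0.01,0.24,0,0,0,1],[0,0.01,0.24,0,0,0,1],[0,0.01,0.24,0,0,0,1]])

```text
time_s: 3.37
position: [0.5078, -0.3683, 0.0392]
tcp_rot: [[-0.116, 0.993, 0.002], [0.993, 0.116, -0.002], [-0.002, 0.002, -1.0]]
force: [0.1, 0.5, 0.2]
opening: 0.78
grasp_force: 0.0
```

>>> step_arm(steps=[[0,0,0,0,0,0,1],[0,0,0,0,0,0,1],[0,0,0,0,0,0,1],[0,0,0,0,0,0,1]])

```text
time_s: 3.7
position: [0.5064, -0.3677, 0.0378]
tcp_rot: [[-0.116, 0.993, -0.001], [0.993, 0.116, 0.0], [0.0, -0.001, -1.0]]
force: [-1.6, -0.0, 2.8]
opening: 0.497
grasp_force: 31.3
```

>>> step_arm(steps=[[0,0,-0.14,0,0,0,1],[0,0,-0.28,0,0,0,1],[0,0,-0.42,0,0,0,1],[0.1,0,-0.5,0,0,0,1],[0.22,0,-0.5,0,0,0,1],[0.34,0,-0.5,0,0,0,1],[0.46,0.05,-0.5,0,0,0,1],[0.58,0.1,-0.5,0,0,0,1]])

```text
time_s: 4.37
position: [0.5156, -0.1897, 0.1875]
tcp_rot: [[-0.113, 0.994, -0.001], [0.994, 0.113, 0.001], [0.001, -0.001, -1.0]]
force: [1.6, 0.4, -2.1]
opening: 0.502
grasp_force: 31.3
```

>>> step_arm(steps=[[0.13,0.03,0,0,0,0,1],[0.26,0.06,0,0,0,0,1],[0.39,0.1,0,0,0,0,1],[0.52,0.14,0,0,0,0,1],[0.65,0.18,0,0,0,0,1],[0.78,0.2,0,0,0,0,1],[0.85,0.21,0,0,0,0,1],[0.85,0.21,0,0,0,0,1]])

```text
time_s: 5.03
position: [0.5488, 0.0739, 0.187]
tcp_rot: [[-0.12, 0.993, -0.002], [0.993, 0.12, 0.002], [0.002, -0.001, -1.0]]
force: [0.2, 0.2, -2.6]
opening: 0.496
grasp_force: 31.3
```

```bash
python3 - <<'E'
from h import *
plan([.5484,.094,.13],6.4)
E
```

```text
t 5.03 p [0.5488 0.0739 0.187 ] yaw 6.91 shift [0.0661 0.0069 0.1903] turn [-0.0016 -0.0029  0.0114] j6 -10.9 F [ 0.2  0.2 -2.6] op 0.496
```

>>> step_arm(steps=[[0.066,0.007,0.1,0,0,0,1],[0.066,0.007,0.19,0,0,0,1],[0.066,0.007,0.19,0,0,0,1],[0.066,0.007,0.19,0,0,0,1],[0.066,0.007,0.19,0,0,0,1]])

```text
time_s: 5.45
position: [0.5504, 0.0882, 0.1312]
tcp_rot: [[-0.114, 0.993, 0.001], [0.993, 0.114, -0.0], [-0.0, 0.001, -1.0]]
force: [-0.6, -0.4, -0.9]
opening: 0.493
grasp_force: 31.3
```

```bash
python3 - <<'E'
from h import *
plan([.5484,.094,.061],6.4)
c=cap('side'); x,y=245,120
im=cv2.resize(c['image'][y:y+140,x:x+110],None,fx=4,fy=4,interpolation=cv2.INTER_CUBIC)
cv2.imwrite('pics/w1.png',im[...,::-1])
s=read_state();p=np.array(s['position'])
print('pred flange centre',proj(c,p-[0,0,.036]),'spigot top',proj(c,[.5484,.094,.083]),'disc',proj(c,[.5484,.094,.025]))
E
```

```text
t 5.45 p [0.5504 0.0882 0.1312] yaw 6.57 shift [ 0.0199 -0.0045  0.2339] turn [0.0011 0.0004 0.0039] j6 -8.9 F [-0.6 -0.4 -0.9] op 0.493
pred flange centre [290.3 202.9] spigot top [289.9 208.9] disc [291.1 225.5]
```

View pics/w1.png

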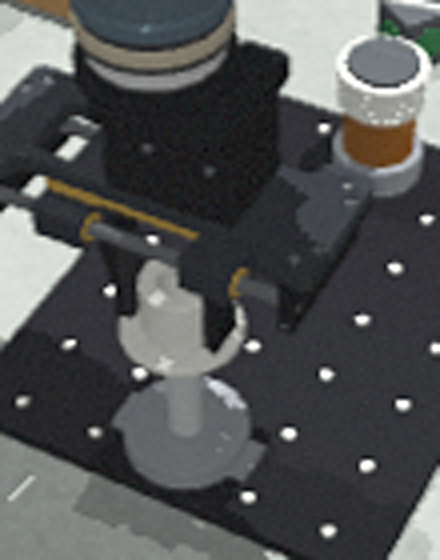

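The flange centre sits at about (290.4,202.4), matching the prediction. The spigot stem is at u≈291, so I shift 6 mm in tool x and go down.

>>> step_arm(steps=[[0.02,-0.004,0,0,0,0,1],[0.02,-0.004,0,0,0,0,1],[0.02,-0.004,0.03,0,0,0,1],[0.02,-0.004,0.06,0,0,0,1],[0.02,-0.004,0.09,0,0,0,1],[0.02,-0.004,0.09,0,0,0,1]])

```text
time_s: 6.0
position: [0.5461, 0.095, 0.1015]
tcp_rot: [[-0.115, 0.993, -0.004], [0.993, 0.115, 0.0], [0.001, -0.004, -1.0]]
force: [-1.4, 1.8, -3.8]
opening: 0.496
grasp_force: 31.5
```

```bash
python3 - <<'E'
from h import *
plan([.5484,.094,.061],6.4)
E
```

```text
t 6.0 p [0.5461 0.095  0.1015] yaw 6.62 shift [-0.0045  0.0079  0.135 ] turn [-0.0054 -0.001   0.005 ] j6 -8.3 F [-1.4  1.8 -3.8] op 0.496
```

>>> step_arm(steps=[[0,0.004,0.03,0,0,0,1],[0,0.004,0.06,0,0,0,1],[0,0.004,0.09,0,0,0,1],[0,0.004,0.11,0,0,0,1],[0,0.004,0.12,0,0,0,1],[0,0.004,0.13,0,0,0,1],[0,0.004,0.13,0,0,0,1],[0,0.004,0.13,0,0,0,1]])

```text
time_s: 6.67
position: [0.5468, 0.0957, 0.0632]
tcp_rot: [[-0.115, 0.993, -0.005], [0.993, 0.115, 0.001], [0.001, -0.005, -1.0]]
force: [-3.7, 3.1, -3.9]
opening: 0.496
grasp_force: 31.6
```

>>> step_arm(steps=[[0,0,0.005,0,0,0,1],[0,0,0.008,0,0,0,1],[0,0,0.008,0,0,0,1]])

```text
time_s: 6.92
position: [0.5468, 0.0958, 0.0628]
tcp_rot: [[-0.115, 0.993, -0.005], [0.993, 0.115, 0.001], [0.001, -0.004, -1.0]]
force: [-6.8, 3.6, 10.6]
opening: 0.496
grasp_force: 31.7
```

>>> step_arm(steps=[[0,0,0,0,0,0,-1],[0,0,0,0,0,0,-1],[0,0,0,0,0,0,-1],[0,0,0,0,0,0,-1],[0,0,0,0,0,0,-1],[0,0,-0.1,0,0,0,-1],[0,0,-0.2,0,0,0,-1],[0,0,-0.3,0,0,0,-1]])

```text
time_s: 7.58
position: [0.549, 0.0947, 0.1525]
tcp_rot: [[-0.115, 0.993, -0.001], [0.993, 0.115, -0.0], [-0.0, -0.001, -1.0]]
force: [0.5, 0.3, 0.3]
opening: 0.973
grasp_force: 0.0
```

```bash
python3 - <<'E'
from h import *
plan([.4012,.2864,.2],6.4)
E
```

```text
t 7.58 p [0.549  0.0947 0.1525] yaw 6.61 shift [ 0.6913 -0.4161 -0.158 ] turn [-0.0014  0.0001  0.0047] j6 -8.3 F [0.5 0.3 0.3] op 0.973
```

>>> step_arm(steps=[[0.12,-0.07,-0.05,0,0,0,-1],[0.24,-0.14,-0.05,0,0,0,-1],[0.36,-0.21,-0.05,0,0,0,-1],[0.48,-0.28,-0.03,0,0,0,-1],[0.59,-0.35,0,0,0,0,-1],[0.69,-0.41,0.07,0,0,0,-1],[0.691,-0.416,0.14,0,0,0,-1],[0.691,-0.416,0.14,0,0,0,-1]])

```text
time_s: 8.25
position: [0.3976, 0.2871, 0.1075]
tcp_rot: [[-0.12, 0.993, -0.006], [0.993, 0.12, -0.003], [-0.002, -0.006, -1.0]]
force: [-0.2, 0.2, -0.7]
opening: 0.999
grasp_force: 0.0
```

```bash
python3 - <<'E'
from h import *
plan([.4012,.2864,.036],6.4)
s=read_state();R=np.array(s['tcp_rot']);p=np.array(s['position'])
c=cap('side'); x,y=225,280
im=cv2.resize(c['image'][y:y+100,x:x+130],None,fx=5,fy=5,interpolation=cv2.INTER_CUBIC)
for yy in(.0435,-.0435):
    for xx in(-.0095,.0095):
        q=proj(c,p+R@np.array([xx,yy,.025])); cv2.circle(im,tuple(int(k) for k in ((q-[x,y]+.5)*5-.5)),2,(255,0,0),-1)
m=c['image'][150:250,240:340]; m=cv2.resize(m,None,fx=5,fy=5,interpolation=cv2.INTER_CUBIC)
im=cv2.copyMakeBorder(im,0,0,0,0,0)
cv2.imwrite('pics/n1.png',cv2.resize(np.hstack([im,m]),None,fx=.69,fy=.69,interpolation=cv2.INTER_AREA)[...,::-1])
E
```

```text
t 8.25 p [0.3976 0.2871 0.1075] yaw 6.87 shift [-0.0033  0.013   0.2384] turn [-0.0078  0.0025  0.0105] j6 15.9 F [-0.2  0.2 -0.7] op 0.999
```

View pics/n1.png

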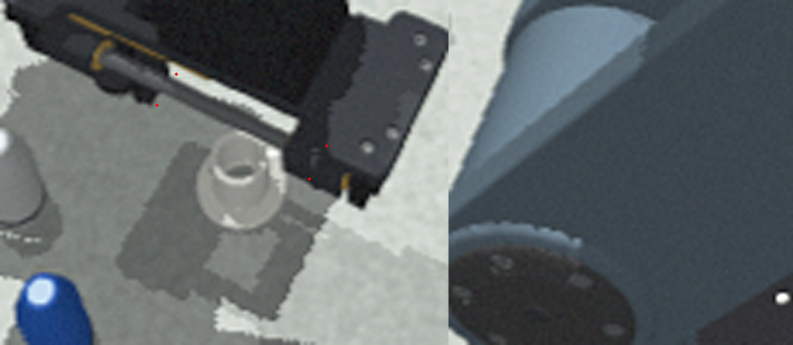

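The narrow adapter sits between the predicted tips as expected; the arm hides the mount. Descending.

>>> step_arm(steps=[[-0.003,0.01,0.12,0,0,0,-1],[-0.003,0.01,0.2,0,0,0,-1],[-0.003,0.01,0.24,0,0,0,-1],[-0.003,0.01,0.24,0,0,0,-1],[-0.003,0.01,0.24,0,0,0,1],[-0.003,0.01,0.24,0,0,0,1],[-0.003,0.01,0.24,0,0,0,1],[-0.003,0.01,0.24,0,0,0,1]])

```text
time_s: 8.97
position: [0.4053, 0.2862, 0.0394]
tcp_rot: [[-0.115, 0.993, 0.003], [0.993, 0.115, 0.001], [0.001, 0.003, -1.0]]
force: [-0.8, -0.1, -0.8]
opening: 0.782
grasp_force: 0.0
```

>>> step_arm(steps=[[0,0,0,0,0,0,1],[0,0,0,0,0,0,1],[0,0,0,0,0,0,1],[0,0,0,0,0,0,1],[0,0,0,0,0,0,1],[0,0,0,0,0,0,1]])

```text
time_s: 9.47
position: [0.4031, 0.2858, 0.0381]
tcp_rot: [[-0.116, 0.993, -0.002], [0.993, 0.116, -0.001], [-0.001, -0.002, -1.0]]
force: [-2.3, -0.4, 3.8]
opening: 0.367
grasp_force: 30.0
```

```bash
python3 - <<'E'
from h import *
plan([.5462,.0962,.2],6.4)
E
```

```text
t 9.47 p [0.4031 0.2858 0.0381] yaw 6.64 shift [-0.6831  0.3995 -0.54  ] turn [-0.0028  0.0007  0.0054] j6 15.7 F [-2.3 -0.4  3.8] op 0.367
```

>>> step_arm(steps=[[0,0,-0.14,0,0,0,1],[0,0,-0.28,0,0,0,1],[0,0,-0.42,0,0,0,1],[-0.06,0.03,-0.5,0,0,0,1],[-0.17,0.1,-0.5,0,0,0,1],[-0.28,0.16,-0.5,0,0,0,1],[-0.39,0.22,-0.5,0,0,0,1],[-0.5,0.28,-0.5,0,0,0,1]])

```text
time_s: 10.13
position: [0.5058, 0.1454, 0.1884]
tcp_rot: [[-0.116, 0.993, 0.001], [0.993, 0.116, 0.0], [-0.0, 0.001, -1.0]]
force: [-0.2, 0.6, -0.4]
opening: 0.363
grasp_force: 30.0
```

>>> step_arm(steps=[[-0.1,0.06,0,0,0,0,1],[-0.183,0.11,0,0,0,0,1],[-0.183,0.12,0,0,0,0,1],[-0.183,0.12,0.06,0,0,0,1],[-0.183,0.12,0.12,0,0,0,1],[-0.183,0.12,0.17,0,0,0,1],[-0.183,0.12,0.17,0,0,0,1],[-0.183,0.12,0.17,0,0,0,1]])

```text
time_s: 10.8
position: [0.5461, 0.0967, 0.1363]
tcp_rot: [[-0.116, 0.993, -0.003], [0.993, 0.116, 0.0], [0.0, -0.003, -1.0]]
force: [-0.4, 0.0, -0.7]
opening: 0.364
grasp_force: 30.0
```

```bash
python3 - <<'E'
from h import *
plan([.5462,.0962,.102],6.4)
c=cap('side'); x,y=245,130
im=cv2.resize(c['image'][y:y+120,x:x+100],None,fx=5,fy=5,interpolation=cv2.INTER_CUBIC)
cv2.imwrite('pics/n2.png',im[...,::-1])
s=read_state();p=np.array(s['position'])
f=lambda q:(q-[x,y]+.5)*5-.5
print('pred flange',f(proj(c,p-[0,0,.037])),'spigot top',f(proj(c,[.5462,.0962,.083])))
E
```

```text
t 10.8 p [0.5461 0.0967 0.1363] yaw 6.64 shift [-0.0018  0.0005  0.1143] turn [-0.0033 -0.0006  0.0054] j6 -8.2 F [-0.4  0.  -0.7] op 0.364
pred flange [223.5 376. ] spigot top [227.5 402. ]
```

View pics/n2.png

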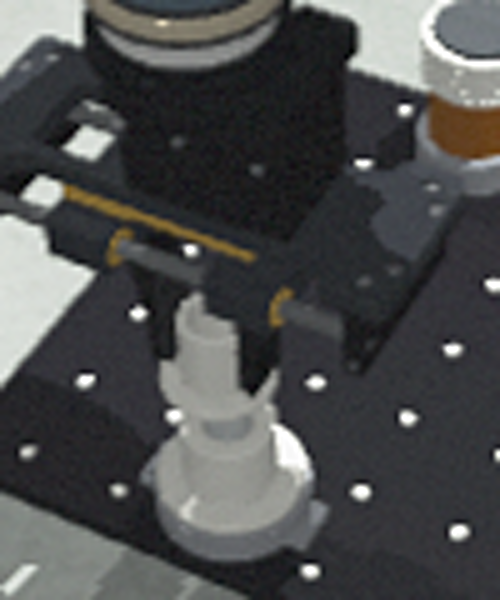

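The narrow flange is centred at about crop u=219 and the spigot stem at 226, so a 1 mm nudge is enough. Going down.

>>> step_arm(steps=[[-0.002,-0.004,0.03,0,0,0,1],[-0.002,-0.004,0.06,0,0,0,1],[-0.002,-0.004,0.08,0,0,0,1],[-0.002,-0.004,0.1,0,0,0,1],[-0.002,-0.004,0.11,0,0,0,1],[-0.002,-0.004,0.11,0,0,0,1],[-0.002,-0.004,0.11,0,0,0,1]])

```text
time_s: 11.43
position: [0.5459, 0.0945, 0.1035]
tcp_rot: [[-0.116, 0.993, -0.0], [0.993, 0.116, -0.002], [-0.002, -0.001, -1.0]]
force: [1.3, -5.8, -3.4]
opening: 0.366
grasp_force: 30.0
```

>>> step_arm(steps=[[-0.004,0,0.005,0,0,0,1],[-0.004,0,0.01,0,0,0,1],[-0.004,0,0.01,0,0,0,1]])

```text
time_s: 11.68
position: [0.5461, 0.0941, 0.103]
tcp_rot: [[-0.115, 0.993, 0.0], [0.993, 0.115, -0.0], [-0.0, 0.0, -1.0]]
force: [-3.4, -4.0, 14.5]
opening: 0.368
grasp_force: 30.0
```

>>> step_arm(steps=[[0,0,0,0,0,0,-1],[0,0,0,0,0,0,-1],[0,0,0,0,0,0,-1],[0,0,0,0,0,0,-1],[0,0,0,0,0,0,-1],[0,0,-0.1,0,0,0,-1],[0,0,-0.2,0,0,0,-1],[0,0,-0.3,0,0,0,-1]])

```text
time_s: 12.35
position: [0.5454, 0.0946, 0.1911]
tcp_rot: [[-0.115, 0.993, -0.003], [0.993, 0.115, 0.0], [0.001, -0.003, -1.0]]
force: [0.5, -0.0, -0.3]
opening: 0.89
grasp_force: 0.0
```

```bash
python3 - <<'E'
from h import *
plan([.6266,-.295,.2],-25.4)
E
```

```text
t 12.35 p [0.5454 0.0946 0.1911] yaw 6.62 shift [-1.3212  0.1191 -0.0308] turn [-0.0036  0.      0.7116] j6 -8.4 F [ 0.5 -0.  -0.3] op 0.89
```

>>> step_arm(steps=[[-0.13,0.01,-0.03,0,0,0.15,-1],[-0.26,0.02,-0.03,0,0,0.3,-1],[-0.39,0.03,-0.03,0,0,0.45,-1],[-0.52,0.05,-0.03,0,0,0.6,-1],[-0.65,0.06,-0.03,0,0,0.71,-1],[-0.78,0.07,-0.03,0,0,0.71,-1],[-0.91,0.08,-0.03,0,0,0.71,-1],[-0.91,0.08,-0.03,0,0,0.71,-1]])

```text
time_s: 13.02
position: [0.6036, -0.182, 0.2]
tcp_rot: [[0.433, 0.901, 0.004], [0.901, -0.433, -0.005], [-0.003, 0.006, -1.0]]
force: [0.5, -0.4, 1.0]
opening: 1.001
grasp_force: 0.0
```

```bash
python3 - <<'E'
from h import *
plan([.6266,-.295,.11],-25.4)
E
```

```text
t 13.02 p [ 0.6036 -0.182   0.2   ] yaw -25.66 shift [-0.3054  0.2303  0.3024] turn [ 0.0079  0.0035 -0.0059] j6 -1.1 F [ 0.5 -0.4  1. ] op 1.001
```

>>> step_arm(steps=[[-0.11,0.08,0,0,0,0,-1],[-0.22,0.16,0,0,0,0,-1],[-0.305,0.23,0.05,0,0,0,-1],[-0.305,0.23,0.15,0,0,0,-1],[-0.305,0.23,0.25,0,0,0,-1],[-0.305,0.23,0.3,0,0,0,-1],[-0.305,0.23,0.3,0,0,0,-1],[-0.305,0.23,0.3,0,0,0,-1]])

```text
time_s: 13.68
position: [0.624, -0.2855, 0.1087]
tcp_rot: [[0.428, 0.904, -0.002], [0.904, -0.428, 0.002], [0.001, -0.003, -1.0]]
force: [0.7, 0.3, -0.4]
opening: 1.0
grasp_force: 0.0
```

```bash
python3 - <<'E'
from m import *
plan([.6266,-.295,.030],-25.4)
s=read_state();R=np.array(s['tcp_rot']);p=np.array(s['position'])
c=cap('side','s2.png'); x,y=300,60; k=5
im=cv2.resize(c['image'][y:y+100,x:x+80],None,fx=k,fy=k,interpolation=cv2.INTER_CUBIC)
f=lambda q:tuple(int(v) for v in (q-[x,y]+.5)*k-.5)
for yy in(.0435,-.0435):
    for xx in(-.0095,.0095): cv2.circle(im,f(proj(c,p+R@np.array([xx,yy,.025]))),2,(255,0,0),-1)
a=np.radians(-25.4);A=np.array([[np.cos(a),-np.sin(a)],[np.sin(a),np.cos(a)]])
for sx,sy in((1,1),(1,-1),(-1,1),(-1,-1)): cv2.circle(im,f(proj(c,np.r_[np.array([.6266,-.295])+A@np.array([sx,sy])*.02,.046])),2,(255,255,0),-1)
x,y=250,145
m=cv2.resize(c['image'][y:y+100,x:x+80],None,fx=k,fy=k,interpolation=cv2.INTER_CUBIC)
for z in(.025,.065,.105): cv2.circle(m,f(proj(c,[.5465,.0955,z])),2,(255,0,0),-1)
cv2.imwrite('pics/c2.png',np.hstack([im,m])[...,::-1])
E
```

```text
t 13.68 p [ 0.624  -0.2855  0.1087] yaw -25.33 shift [-0.025   0.022   0.2624] turn [-0.0037 -0.0008  0.0016] j6 -8.6 F [ 0.7  0.3 -0.4] op 1.0
```

View pics/c2.png

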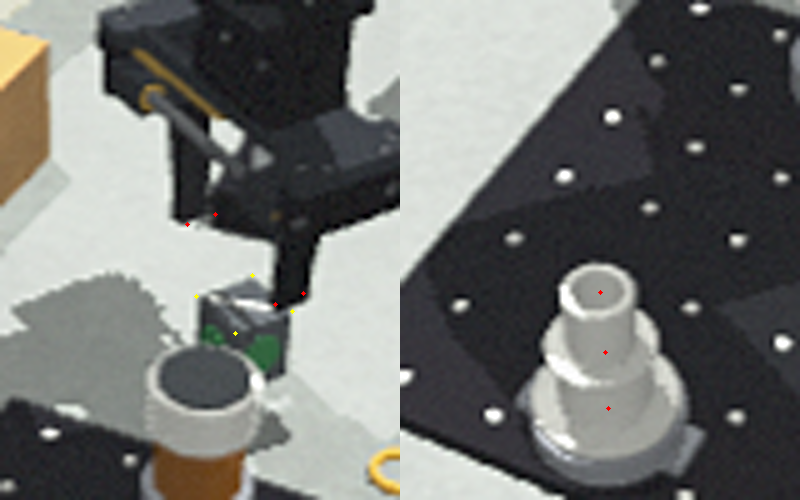

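Cube view: the real corners sit about 1 px nearer the camera than predicted, so the cube is at about (0.624,-0.293). The right panel shows both adapters concentric and home, with the top centre at crop (599,291), as predicted.

>>> step_arm(steps=[[-0.023,0.011,0.1,0,0,0,-1],[-0.023,0.011,0.2,0,0,0,-1],[-0.023,0.011,0.245,0,0,0,-1],[-0.023,0.011,0.245,0,0,0,-1],[-0.023,0.011,0.245,0,0,0,1],[-0.023,0.011,0.245,0,0,0,1],[-0.023,0.011,0.245,0,0,0,1],[-0.023,0.011,0.245,0,0,0,1]])

```text
time_s: 14.4
position: [0.6258, -0.2944, 0.0387]
tcp_rot: [[0.428, 0.904, 0.003], [0.904, -0.428, -0.002], [-0.001, 0.003, -1.0]]
force: [-0.2, -0.0, -0.6]
opening: 0.782
grasp_force: 0.0
```

>>> step_arm(steps=[[0,0,0,0,0,0,1],[0,0,0,0,0,0,1],[0,0,0,0,0,0,1],[0,0,0,0,0,0,1],[0,0,0,0,0,0,1],[0,0,0,0,0,0,1]])

```text
time_s: 14.9
position: [0.6248, -0.294, 0.0368]
tcp_rot: [[0.428, 0.904, 0.0], [0.904, -0.428, -0.0], [0.0, 0.0, -1.0]]
force: [-0.3, -0.3, 1.2]
opening: 0.459
grasp_force: 30.0
```

```bash
python3 - <<'E'
from h import *
plan([.563,-.0352,.2],6.43)
E
```

```text
t 14.9 p [ 0.6248 -0.294   0.0368] yaw -25.33 shift [ 0.6915 -0.5551 -0.5441] turn [ 6.000e-04  1.000e-04 -7.058e-01] j6 -9.1 F [-0.3 -0.3  1.2] op 0.459
```

>>> step_arm(steps=[[0,0,-0.14,0,0,0,1],[0,0,-0.28,0,0,0,1],[0,0,-0.42,0,0,-0.1,1],[0.04,-0.03,-0.5,0,0,-0.25,1],[0.14,-0.1,-0.52,0,0,-0.4,1],[0.24,-0.18,-0.52,0,0,-0.55,1],[0.34,-0.26,-0.52,0,0,-0.7,1],[0.44,-0.34,-0.52,0,0,-0.706,1]])

```text
time_s: 15.57
position: [0.5878, -0.1295, 0.1925]
tcp_rot: [[-0.115, 0.993, -0.001], [0.993, 0.115, 0.0], [0.0, -0.001, -1.0]]
force: [-0.0, 0.4, -3.1]
opening: 0.456
grasp_force: 30.0
```

```bash
python3 - <<'E'
from h import *
plan([.563,-.0352,.1],6.43)
E
```

```text
t 15.57 p [ 0.5878 -0.1295  0.1925] yaw 6.63 shift [ 0.3216 -0.0455  0.3086] turn [-0.0009 -0.0006  0.0044] j6 -29.7 F [-0.   0.4 -3.1] op 0.456
```

>>> step_arm(steps=[[0.13,-0.02,0,0,0,0,1],[0.26,-0.035,0,0,0,0.004,1],[0.322,-0.045,0.05,0,0,0.004,1],[0.322,-0.045,0.18,0,0,0.004,1],[0.322,-0.045,0.3,0,0,0.004,1],[0.322,-0.045,0.37,0,0,0.004,1],[0.322,-0.045,0.37,0,0,0.004,1],[0.322,-0.045,0.37,0,0,0.004,1]])

```text
time_s: 16.23
position: [0.5637, -0.0362, 0.0805]
tcp_rot: [[-0.109, 0.994, -0.003], [0.994, 0.109, 0.001], [0.001, -0.003, -1.0]]
force: [0.3, 0.3, -0.6]
opening: 0.458
grasp_force: 30.0
```

```bash
python3 - <<'E'
from m import *
plan([.563,-.0352,.047],6.43)
s=read_state();R=np.array(s['tcp_rot']);p=np.array(s['position'])
c=cap('side'); P=holes(c,(230,135,170,135)); W=np.array([onz(c,*q,.010)[:2] for q in P]); print(len(P),fit(W))
x,y=270,120;k=5
im=cv2.resize(c['image'][y:y+120,x:x+110],None,fx=k,fy=k,interpolation=cv2.INTER_CUBIC)
f=lambda q:tuple(int(v) for v in (q-[x,y]+.5)*k-.5)
for zz in(.0368,-.0092):
  for sx,sy in((1,1),(1,-1),(-1,1),(-1,-1)): cv2.circle(im,f(proj(c,p+R@np.array([sx*.02,sy*.02,zz]))),2,(255,255,0),-1)
cv2.imwrite('pics/c3.png',im[...,::-1])
E
```

```text
t 16.23 p [ 0.5637 -0.0362  0.0805] yaw 6.27 shift [ 0.0034 -0.0016  0.1118] turn [-0.0042 -0.0016 -0.0035] j6 -21.3 F [ 0.3  0.3 -0.6] op 0.458
20 (array([0.55760566, 0.01426856, 0.1127716 , 0.99954224]), np.float64(0.0004426866105366551))
```

View pics/c3.png

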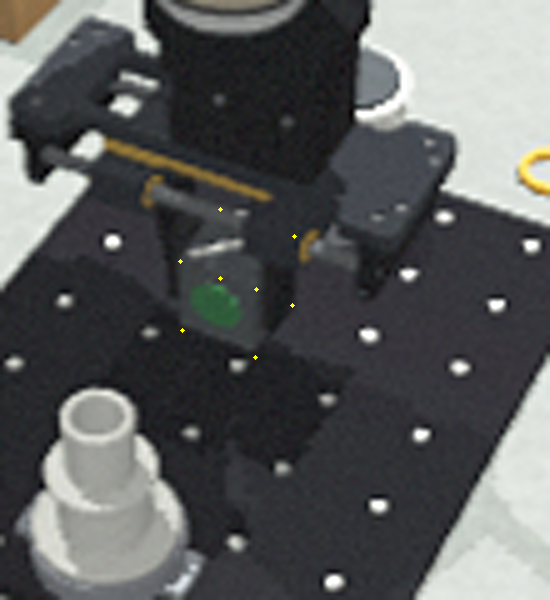

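The held cube is within about 1 px (2 mm) of the prediction. Setting it down; I'll check it against the hole grid afterwards.

>>> step_arm(steps=[[0.003,-0.002,0.03,0,0,0,1],[0.003,-0.002,0.06,0,0,0,1],[0.003,-0.002,0.09,0,0,0,1],[0.003,-0.002,0.1,0,0,0,1],[0.003,-0.002,0.11,0,0,0,1],[0.003,-0.002,0.113,0,0,0,1],[0.003,-0.002,0.113,0,0,0,1],[0.003,-0.002,0.113,0,0,0,1]])

```text
time_s: 16.95
position: [0.5641, -0.0357, 0.0479]
tcp_rot: [[-0.109, 0.994, 0.0], [0.994, 0.109, -0.0], [-0.0, 0.0, -1.0]]
force: [0.2, 0.9, -2.7]
opening: 0.455
grasp_force: 30.0
```

>>> step_arm(steps=[[0,-0.001,0.005,0,0,0,1],[0,-0.001,0.006,0,0,0,1],[0,-0.001,0.006,0,0,0,1]])

```text
time_s: 17.2
position: [0.5642, -0.0358, 0.0468]
tcp_rot: [[-0.109, 0.994, 0.001], [0.994, 0.109, -0.0], [-0.001, 0.001, -1.0]]
force: [-1.1, -0.5, 4.4]
opening: 0.454
grasp_force: 30.0
```

>>> step_arm(steps=[[0,0,0,0,0,0,-1],[0,0,0,0,0,0,-1],[0,0,0,0,0,0,-1],[0,0,0,0,0,0,-1],[0,0,0,0,0,0,-1],[0,0,-0.12,0,0,0,-1],[0,0,-0.25,0,0,0,-1],[0,0,-0.39,0,0,0,-1]])

```text
time_s: 17.87
position: [0.5624, -0.0354, 0.1621]
tcp_rot: [[-0.109, 0.994, -0.005], [0.994, 0.109, 0.001], [0.002, -0.004, -1.0]]
force: [0.6, -1.2, -0.0]
opening: 0.956
grasp_force: 0.0
```

```bash
python3 - <<'E'
from h import *
plan([.4988,.361,.2],60)
E
```

```text
t 17.87 p [ 0.5624 -0.0354  0.1621] yaw 6.26 shift [ 1.3368 -0.0672 -0.1236] turn [-0.0042 -0.0047 -1.1943] j6 -21.2 F [ 0.6 -1.2 -0. ] op 0.956
```

>>> step_arm(steps=[[0.08,0,-0.12,0,0,-0.15,-1],[0.21,-0.01,-0.15,0,0,-0.3,-1],[0.34,-0.01,-0.15,0,0,-0.45,-1],[0.47,-0.02,-0.15,0,0,-0.6,-1],[0.6,-0.02,-0.15,0,0,-0.75,-1],[0.73,-0.03,-0.15,0,0,-0.9,-1],[0.86,-0.04,-0.15,0,0,-1,-1],[0.98,-0.05,-0.15,0,0,-1,-1]])

```text
time_s: 18.53
position: [0.5157, 0.257, 0.2075]
tcp_rot: [[-0.782, 0.623, -0.0], [0.623, 0.782, 0.0], [0.0, -0.0, -1.0]]
force: [0.2, 0.4, -0.7]
opening: 1.003
grasp_force: 0.0
```

```bash
python3 - <<'E'
from h import *
import pickle
plan([.4988,.361,.125],60)
t=pickle.load(open('top0.pkl','rb')); s=pickle.load(open('side0.pkl','rb'))
g=lambda x,y:((x+.5)/3.2-.5+190,(y+.5)/3.2-.5+250)
print('blue lens',onz(s,*g(149,366),.076))
E
```

```text
t 18.53 p [0.5157 0.257  0.2075] yaw 51.44 shift [0.2602 0.2359 0.2752] turn [-1.000e-04 -4.000e-04 -1.901e-01] j6 -36.1 F [ 0.2  0.4 -0.7] op 1.003
blue lens [0.42997562 0.40278781 0.076     ]
```

>>> step_arm(steps=[[0.1,0.09,0,0,0,-0.1,-1],[0.19,0.17,0,0,0,-0.19,-1],[0.26,0.236,0.08,0,0,-0.19,-1],[0.26,0.236,0.18,0,0,-0.19,-1],[0.26,0.236,0.275,0,0,-0.19,-1],[0.26,0.236,0.275,0,0,-0.19,-1],[0.26,0.236,0.275,0,0,-0.19,-1]])

```text
time_s: 19.12
position: [0.4987, 0.3585, 0.1235]
tcp_rot: [[-0.865, 0.503, -0.004], [0.503, 0.865, -0.002], [0.003, -0.004, -1.0]]
force: [0.6, -0.5, 1.0]
opening: 0.999
grasp_force: 0.0
```

```bash
python3 - <<'E'
from m import *
plan([.4988,.361,.041],60)
s=read_state();R=np.array(s['tcp_rot']);p=np.array(s['position'])
c=cap('side'); t=cap('top'); k=6; out=[]
for c,(x,y),pts in((c,(200,290),[p+R@np.array([xx,yy,.025]) for xx in(-.0095,.0095) for yy in(.0435,-.0435)]+[[.4988,.361,.076]]),(c,(290,120),[[.5634,-.0357,.056]])):
    im=cv2.resize(c['image'][y:y+80,x:x+66],None,fx=k,fy=k,interpolation=cv2.INTER_CUBIC)
    for q in pts: cv2.circle(im,tuple(int(v) for v in (proj(c,q)-[x,y]+.5)*k-.5),2,(255,0,0),-1)
    out.append(im)
cv2.imwrite('pics/l1.png',np.hstack(out)[...,::-1]); cv2.imwrite('pics/top2.png',t['image'][...,::-1])
E
```

```text
t 19.12 p [0.4987 0.3585 0.1235] yaw 59.83 shift [0.0033 0.0085 0.2751] turn [-0.005  -0.0034 -0.0038] j6 -34.5 F [ 0.6 -0.5  1. ] op 0.999
```

View pics/l1.png

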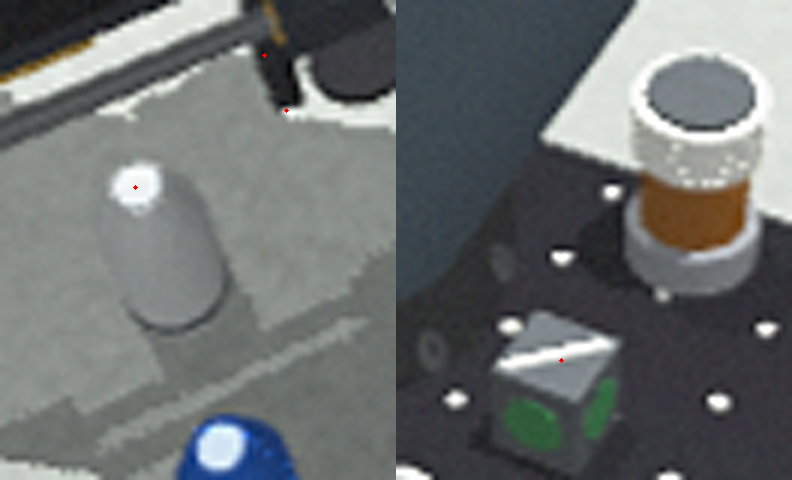

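The long objective's lens coincides with the predicted dot at crop (135,187). The cube's top centre is at crop (558,357) against the target (561,360), about 1 mm off, so I'm keeping it there.

>>> step_arm(steps=[[0.003,0.006,0.12,0,0,0,-1],[0.003,0.006,0.22,0,0,0,-1],[0.003,0.006,0.27,0,0,0,-1],[0.003,0.006,0.27,0,0,0,-1],[0.003,0.006,0.27,0,0,0,1],[0.003,0.006,0.27,0,0,0,1],[0.003,0.006,0.27,0,0,0,1],[0.003,0.006,0.27,0,0,0,1]])

```text
time_s: 19.88
position: [0.5015, 0.3615, 0.0461]
tcp_rot: [[-0.864, 0.503, 0.003], [0.503, 0.864, 0.002], [-0.002, 0.003, -1.0]]
force: [-0.4, -0.3, -0.1]
opening: 0.779
grasp_force: 0.0
```

>>> step_arm(steps=[[0,0,0,0,0,0,1],[0,0,0,0,0,0,1],[0,0,0,0,0,0,1],[0,0,0,0,0,0,1],[0,0,0,0,0,0,1],[0,0,0,0,0,0,1]])

```text
time_s: 20.38
position: [0.4992, 0.3601, 0.044]
tcp_rot: [[-0.865, 0.502, -0.003], [0.502, 0.865, -0.002], [0.001, -0.003, -1.0]]
force: [-1.9, -2.9, 2.7]
opening: 0.358
grasp_force: 30.0
```

```bash
python3 - <<'E'
from m import *
plan([.6536,-.0257,.2],6.43)
t=cv2.imread('pics/top2.png')[...,::-1]; c=capture('top'); c['image']=t
P=holes(c,(265,135,135,110)); W=np.array([onz(c,*q,.010)[:2] for q in P]); print(len(P),fit(W))
E
```

```text
t 20.38 p [0.4992 0.3601 0.044 ] yaw 59.85 shift [-1.0903 -0.8551 -0.5186] turn [-4.3000e-03  5.0000e-04  1.1871e+00] j6 -34.4 F [-1.9 -2.9  2.7] op 0.358
26 (array([ 0.55867073, -0.03852711,  0.11084025,  1.00026327]), np.float64(0.0002556560731572182))
```

>>> step_arm(steps=[[0,0,-0.13,0,0,0,1],[0,0,-0.26,0,0,0,1],[0,0,-0.39,0,0,0.1,1],[-0.03,-0.02,-0.5,0,0,0.22,1],[-0.12,-0.1,-0.54,0,0,0.36,1],[-0.21,-0.17,-0.54,0,0,0.5,1],[-0.3,-0.24,-0.54,0,0,0.64,1],[-0.4,-0.31,-0.54,0,0,0.78,1]])

```text
time_s: 21.1
position: [0.5571, 0.2196, 0.2062]
tcp_rot: [[-0.414, 0.91, 0.0], [0.91, 0.414, 0.001], [0.001, 0.001, -1.0]]
force: [0.1, 0.0, -3.6]
opening: 0.358
grasp_force: 30.0
```

```bash
python3 - <<'E'
from h import *
plan([.6536,-.0257,.2],6.43)
E
```

```text
t 21.1 p [0.5571 0.2196 0.2062] yaw 24.47 shift [-0.8776 -0.0459  0.0202] turn [ 0.0009 -0.0009  0.4008] j6 -13.7 F [ 0.1  0.  -3.6] op 0.358
```

>>> step_arm(steps=[[-0.13,-0.01,0,0,0,0.12,1],[-0.26,-0.02,0,0,0,0.24,1],[-0.39,-0.03,0,0,0,0.36,1],[-0.52,-0.03,0,0,0,0.4,1],[-0.65,-0.04,0,0,0,0.4,1],[-0.77,-0.045,0,0,0,0.4,1],[-0.86,-0.045,0,0,0,0.4,1],[-0.878,-0.045,0,0,0,0.4,1]])

```text
time_s: 21.77
position: [0.6577, -0.03, 0.2055]
tcp_rot: [[-0.112, 0.994, 0.004], [0.994, 0.112, -0.002], [-0.003, 0.003, -1.0]]
force: [-0.3, 0.4, -2.2]
opening: 0.356
grasp_force: 30.0
```

```bash
python3 - <<'E'
from h import *
plan([.6536,-.0257,.075],6.43)
E
```

```text
t 21.77 p [ 0.6577 -0.03    0.2055] yaw 6.44 shift [ 0.0171 -0.0133  0.4349] turn [0.0041 0.0035 0.0003] j6 -18.7 F [-0.3  0.4 -2.2] op 0.356
```

>>> step_arm(steps=[[0.01,-0.008,0.1,0,0,0,1],[0.01,-0.008,0.22,0,0,0,1],[0.01,-0.008,0.34,0,0,0,1],[0.01,-0.008,0.43,0,0,0,1],[0.01,-0.008,0.45,0,0,0,1],[0.01,-0.008,0.45,0,0,0,1],[0.01,-0.008,0.45,0,0,0,1],[0.01,-0.008,0.45,0,0,0,1]])

```text
time_s: 22.43
position: [0.6542, -0.022, 0.0732]
tcp_rot: [[-0.117, 0.993, 0.004], [0.993, 0.117, -0.001], [-0.001, 0.004, -1.0]]
force: [0.5, -0.8, -1.5]
opening: 0.357
grasp_force: 30.0
```

```bash
python3 - <<'E'
from h import *
plan([.6536,-.0257,.054],6.43)
E
```

```text
t 22.43 p [ 0.6542 -0.022   0.0732] yaw 6.73 shift [-0.0119 -0.0036  0.064 ] turn [0.0055 0.0016 0.0067] j6 -18.4 F [ 0.5 -0.8 -1.5] op 0.357
```

>>> step_arm(steps=[[-0.012,-0.003,0.02,0,0,0,1],[-0.012,-0.003,0.04,0,0,0,1],[-0.012,-0.003,0.055,0,0,0,1],[-0.012,-0.003,0.063,0,0,0,1],[-0.012,-0.003,0.063,0,0,0,1],[-0.012,-0.003,0.063,0,0,0,1]])

```text
time_s: 22.93
position: [0.6521, -0.026, 0.054]
tcp_rot: [[-0.117, 0.993, 0.001], [0.993, 0.117, -0.001], [-0.001, 0.001, -1.0]]
force: [-3.5, -0.5, 6.7]
opening: 0.359
grasp_force: 30.0
```

>>> step_arm(steps=[[0,0.004,-0.005,0,0,0,1],[0,0.004,-0.003,0,0,0,1],[0,0.004,-0.001,0,0,0,1]])

```text
time_s: 23.18
position: [0.6538, -0.0257, 0.054]
tcp_rot: [[-0.117, 0.993, 0.001], [0.993, 0.117, -0.0], [-0.001, 0.001, -1.0]]
force: [-2.0, 0.2, 11.5]
opening: 0.353
grasp_force: 30.0
```

>>> step_arm(steps=[[0,0,0,0,0,0,-1],[0,0,0,0,0,0,-1],[0,0,0,0,0,0,-1],[0,0,0,0,0,0,-1],[0,0,0,0,0,0,-1],[0,0,-0.12,0,0,0,-1],[0,0,-0.25,0,0,0,-1],[0,0,-0.39,0,0,0,-1]])

```text
time_s: 23.85
position: [0.6518, -0.0253, 0.1684]
tcp_rot: [[-0.117, 0.993, -0.005], [0.993, 0.117, 0.001], [0.002, -0.004, -1.0]]
force: [1.4, -0.7, 1.1]
opening: 0.88
grasp_force: 0.0
```

```bash
python3 - <<'E'
from h import *
plan([.4082,-.2964,.2],6.43)
E
```

```text
t 23.85 p [ 0.6518 -0.0253  0.1684] yaw 6.71 shift [-0.8025 -0.9126 -0.1026] turn [-0.0056 -0.0019  0.0062] j6 -18.7 F [ 1.4 -0.7  1.1] op 0.88
```

>>> step_arm(steps=[[0,0,-0.1,0,0,0,-1],[-0.08,-0.09,-0.1,0,0,0,-1],[-0.17,-0.19,-0.1,0,0,0,-1],[-0.26,-0.29,-0.1,0,0,0,-1],[-0.35,-0.39,-0.1,0,0,0,-1],[-0.44,-0.49,-0.1,0,0,0,-1],[-0.53,-0.59,-0.1,0,0,0,-1],[-0.62,-0.69,-0.1,0,0,0,-1]])

```text
time_s: 24.52
position: [0.4678, -0.2355, 0.1992]
tcp_rot: [[-0.117, 0.993, 0.0], [0.993, 0.117, -0.0], [-0.0, 0.0, -1.0]]
force: [-0.2, -1.4, -0.8]
opening: 0.999
grasp_force: 0.0
```

```bash
python3 - <<'E'
from h import *
plan([.4082,-.2964,.11],6.43)
E
```

```text
t 24.52 p [ 0.4678 -0.2355  0.1992] yaw 6.74 shift [-0.1784 -0.2213  0.2974] turn [0.0002 0.0002 0.007 ] j6 -45.7 F [-0.2 -1.4 -0.8] op 0.999
```

>>> step_arm(steps=[[-0.09,-0.1,0,0,0,0,-1],[-0.17,-0.21,0.05,0,0,0.006,-1],[-0.178,-0.221,0.15,0,0,0.006,-1],[-0.178,-0.221,0.25,0,0,0.006,-1],[-0.178,-0.221,0.3,0,0,0.006,-1],[-0.178,-0.221,0.3,0,0,0.006,-1],[-0.178,-0.221,0.3,0,0,0.006,-1],[-0.178,-0.221,0.3,0,0,0.006,-1]])

```text
time_s: 25.18
position: [0.4103, -0.2956, 0.1099]
tcp_rot: [[-0.113, 0.994, 0.001], [0.994, 0.113, -0.001], [-0.001, 0.001, -1.0]]
force: [-0.8, 0.5, -0.4]
opening: 1.002
grasp_force: 0.0
```

```bash
python3 - <<'E'
from m import *
plan([.4082,-.2964,.032],6.43)
s=read_state();R=np.array(s['tcp_rot']);p=np.array(s['position'])
c=cap('side'); k=5; out=[]
for (x,y),pts in(((375,110),[p+R@np.array([xx,yy,.025]) for xx in(-.0095,.0095) for yy in(.0435,-.0435)]+[[.4082,-.2964,.046]]),((280,110),[[.5634,-.0356,.056],[.6528,-.0255,.086],[.5634-.0894,-.0356-.0101,.01]])):
    im=cv2.resize(c['image'][y:y+100,x:x+80],None,fx=k,fy=k,interpolation=cv2.INTER_CUBIC)
    for q in pts: cv2.circle(im,tuple(int(v) for v in (proj(c,q)-[x,y]+.5)*k-.5),2,(255,0,0),-1)
    out.append(im)
cv2.imwrite('pics/s1.png',np.hstack(out)[...,::-1])
E
```

```text
t 25.18 p [ 0.4103 -0.2956  0.1099] yaw 6.47 shift [-0.0014 -0.0075  0.2597] turn [0.0012 0.0016 0.0008] j6 -54.9 F [-0.8  0.5 -0.4] op 1.002
```

View pics/s1.png

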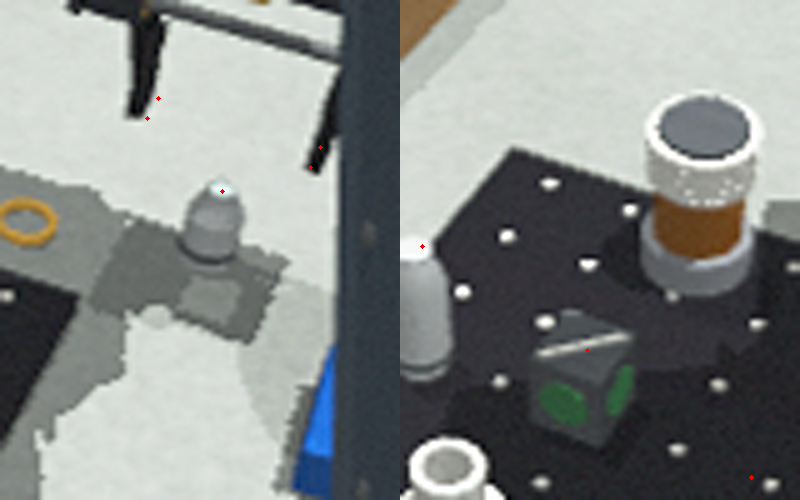

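The short objective's lens is at crop (222,188), on the dot. The long objective stands upright beside the cube. Grip the short one.

>>> step_arm(steps=[[-0.001,-0.006,0.12,0,0,0,-1],[-0.001,-0.006,0.21,0,0,0,-1],[-0.001,-0.006,0.255,0,0,0,-1],[-0.001,-0.006,0.255,0,0,0,-1],[-0.001,-0.006,0.255,0,0,0,1],[-0.001,-0.006,0.255,0,0,0,1],[-0.001,-0.006,0.255,0,0,0,1],[-0.001,-0.006,0.255,0,0,0,1]])

```text
time_s: 25.9
position: [0.4086, -0.2963, 0.0341]
tcp_rot: [[-0.113, 0.994, 0.002], [0.994, 0.113, -0.002], [-0.002, 0.002, -1.0]]
force: [0.4, -0.2, -0.5]
opening: 0.783
grasp_force: 0.0
```

>>> step_arm(steps=[[0,0,0,0,0,0,1],[0,0,0,0,0,0,1],[0,0,0,0,0,0,1],[0,0,0,0,0,0,1],[0,0,0,0,0,0,1],[0,0,0,0,0,0,1]])

```text
time_s: 26.4
position: [0.4074, -0.2955, 0.0327]
tcp_rot: [[-0.113, 0.994, -0.001], [0.994, 0.113, 0.001], [0.001, -0.001, -1.0]]
force: [-0.9, -0.8, 2.2]
opening: 0.355
grasp_force: 30.0
```

```bash
python3 - <<'E'
from h import *
plan([.4748,-.0459,.2],6.43)
E
```

```text
t 26.4 p [ 0.4074 -0.2955  0.0327] yaw 6.46 shift [ 0.8017  0.3163 -0.5574] turn [-0.0011 -0.001   0.0007] j6 -55.1 F [-0.9 -0.8  2.2] op 0.355
```

>>> step_arm(steps=[[0,0,-0.13,0,0,0,1],[0,0,-0.26,0,0,0,1],[0.06,0.02,-0.36,0,0,0,1],[0.17,0.07,-0.4,0,0,0,1],[0.29,0.12,-0.4,0,0,0,1],[0.41,0.16,-0.4,0,0,0,1],[0.53,0.21,-0.4,0,0,0,1],[0.65,0.26,-0.4,0,0,0,1]])

```text
time_s: 27.07
position: [0.4632, -0.0914, 0.1527]
tcp_rot: [[-0.111, 0.994, -0.0], [0.994, 0.111, 0.0], [0.0, -0.0, -1.0]]
force: [0.2, 0.1, -1.9]
opening: 0.359
grasp_force: 30.0
```

>>> step_arm(steps=[[0.1,0.04,0,0,0,0,1],[0.15,0.056,0.03,0,0,0,1],[0.15,0.056,0.13,0,0,0,1],[0.15,0.056,0.23,0,0,0,1],[0.15,0.056,0.31,0,0,0,1],[0.15,0.056,0.31,0,0,0,1],[0.15,0.056,0.31,0,0,0,1],[0.15,0.056,0.31,0,0,0,1]])

```text
time_s: 27.73
position: [0.4755, -0.0468, 0.0603]
tcp_rot: [[-0.112, 0.994, 0.001], [0.994, 0.112, -0.0], [-0.0, 0.001, -1.0]]
force: [0.0, 0.0, -0.7]
opening: 0.358
grasp_force: 30.0
```

```bash
python3 - <<'E'
from h import *
plan([.4748,-.0459,.0427],6.43)
E
```

```text
t 27.73 p [ 0.4755 -0.0468  0.0603] yaw 6.43 shift [ 0.0032 -0.0021  0.0587] turn [0.0009 0.0004 0.    ] j6 -25.5 F [ 0.   0.  -0.7] op 0.358
```

>>> step_arm(steps=[[0.003,-0.001,0.02,0,0,0,1],[0.003,-0.001,0.04,0,0,0,1],[0.003,-0.001,0.053,0,0,0,1],[0.003,-0.001,0.058,0,0,0,1],[0.003,-0.001,0.06,0,0,0,1],[0.003,-0.001,0.06,0,0,0,1]])

```text
time_s: 28.23
position: [0.4749, -0.0458, 0.0426]
tcp_rot: [[-0.112, 0.994, 0.001], [0.994, 0.112, -0.0], [-0.0, 0.001, -1.0]]
force: [-1.4, 0.2, 6.2]
opening: 0.355
grasp_force: 30.0
```

>>> step_arm(steps=[[0,0,0,0,0,0,-1],[0,0,0,0,0,0,-1],[0,0,0,0,0,0,-1],[0,0,0,0,0,0,-1],[0,0,0,0,0,0,-1],[0,0,-0.12,0,0,0,-1],[0,0,-0.25,0,0,0,-1],[0,0,-0.39,0,0,0,-1]])

```text
time_s: 28.9
position: [0.4735, -0.0454, 0.158]
tcp_rot: [[-0.112, 0.994, -0.005], [0.994, 0.112, 0.002], [0.002, -0.005, -1.0]]
force: [1.0, 0.5, -0.3]
opening: 0.875
grasp_force: 0.0
```

>>> step_arm(steps=[[-0.1,-0.03,-0.1,0,0,0,-1],[-0.23,-0.06,-0.1,0,0,0,-1],[-0.36,-0.1,-0.1,0,0,0,-1],[-0.49,-0.13,-0.1,0,0,0,-1],[-0.62,-0.16,-0.1,0,0,0,-1],[-0.75,-0.2,-0.1,0,0,0,-1],[-0.88,-0.2,-0.1,0,0,0,-1],[-0.95,-0.2,-0.1,0,0,0,-1]])

```text
time_s: 29.57
position: [0.447, -0.3407, 0.1885]
tcp_rot: [[-0.109, 0.994, 0.002], [0.994, 0.109, -0.003], [-0.003, 0.001, -1.0]]
force: [0.4, -0.3, 0.7]
opening: 1.0
grasp_force: 0.0
```

```bash
python3 - <<'E'
from m import *
plan([.42,-.3,.2])
out=[]
for n,(x,y) in(('side',(245,105)),('top',(275,140))):
    c=cap(n,n+'9.png'); pickle.dump(c,open(n+'9.pkl','wb'))
    w,h,k=(130,195,3) if n=='side' else (100,150,3.9)
    if n=='side': im=cv2.resize(c['image'][100:250,250:350],None,fx=4,fy=4,interpolation=cv2.INTER_CUBIC)
    else: im=cv2.resize(c['image'][115:265,285:385],None,fx=4,fy=4,interpolation=cv2.INTER_CUBIC)
    out.append(im)
cv2.imwrite('pics/f.png',np.hstack(out)[...,::-1])
E
```

```text
t 29.57 p [ 0.447  -0.3407  0.1885] yaw 6.26 shift [ 0.1444 -0.0746 -0.0389] turn [0. 0. 0.] j6 -54.9 F [ 0.4 -0.3  0.7] op 1.0
```

View pics/f.png

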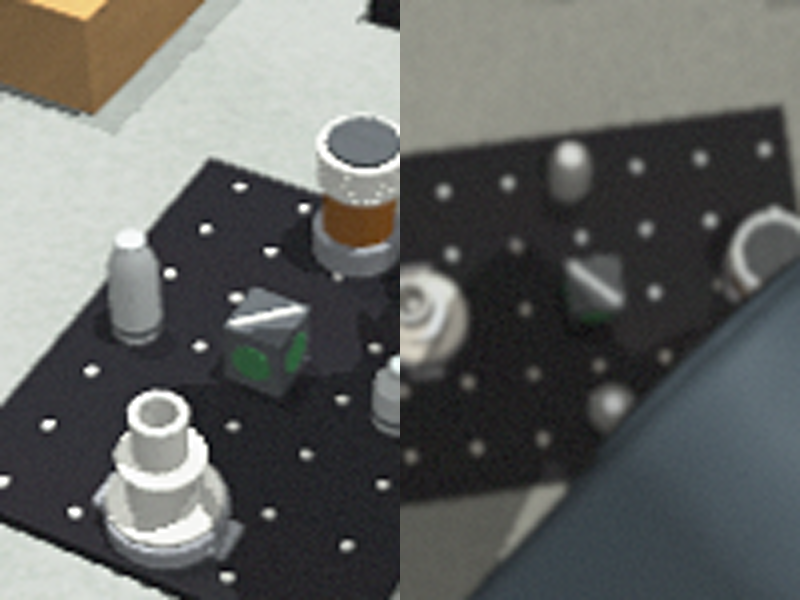

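Final view: the stack is seated concentric. The long objective stands at side crop (131,240) and the cube's top centre is at (267,318). In the top view the cube is at about (596,283) and the short objective at (613,401). Now the numbers in the plate frame.

```bash
python3 - <<'E'
from m import *
S=pickle.load(open('side9.pkl','rb'));T=pickle.load(open('top9.pkl','rb'))
pl={'s':(.5634,-.0356,.1132),'t':(.5587,-.0385,.1108)}
def rel(k,w):
    x,y,a=pl[k]; d=np.array(w[:2])-[x,y]; return np.round(1000*np.array([np.cos(a)*d[0]+np.sin(a)*d[1],-np.sin(a)*d[0]+np.cos(a)*d[1]]),1)
def cen(c,u,v,r,th):
    g=cv2.cvtColor(c['image'],cv2.COLOR_RGB2GRAY).astype(float); u,v=int(u),int(v)
    Y,X=np.mgrid[v-r:v+r+1,u-r:u+r+1]; k=np.clip(g[v-r:v+r+1,u-r:u+r+1]-th,0,None); return (k*X).sum()/k.sum(),(k*Y).sum()/k.sum()
fs=lambda x,y:((x+.5)/4-.5+250,(y+.5)/4-.5+100)
ft=lambda x,y:((x+.5)/4-.5+285,(y+.5)/4-.5+115)
for n,a,b,z,ra,rb in(('long',fs(131,240),ft(170,153),.086,5,4),('short',fs(401,365),ft(213,401),.056,5,4)):
    for k,c,p,r in(('s',S,a,ra),('t',T,b,rb)):
        g=cv2.cvtColor(c['image'],cv2.COLOR_RGB2GRAY); m=g[int(p[1])-r:int(p[1])+r+1,int(p[0])-r:int(p[0])+r+1].max()
        q=cen(c,*p,r,m*.8); print(n,k,np.round(p,1),np.round(q,1),m,rel(k,onz(c,*q,z)))
print('cube s',rel('s',onz(S,*fs(267.5,318),.056)),'t',rel('t',onz(T,*ft(195,283),.056)))
C=[onz(S,*fs(*p),.056) for p in((227,325),(260,290),(308,312),(275,345))]
for i in range(4):
    v=C[(i+1)%4]-C[i]; print('edge deg rel plate',np.round(np.degrees(np.arctan2(v[1],v[0]))-6.43,1),np.round(np.linalg.norm(v)*1000,1))
print('narrow top s',rel('s',onz(S,*fs(158,412),.105)),'wide top s')
o=pickle.load(open('side0.pkl','rb'))['image'].astype(int); d=np.abs(o-S['image'].astype(int))[255:295,185:225]; print('oil diff',d.max(),d.mean())
E
```

```text
long s [282.4 159.6] [281.8 158.1] 251 [96.4  0.1]
long t [327.1 152.9] [327.2 153.4] 214 [93.8  3.4]
short s [349.9 190.9] [350.2 190.7] 246 [-85.9  -3.3]
short t [337.9 214.9] [337.8 215.3] 179 [-86.1  -3.6]
cube s [ 2.1 -1. ] t [ 3.7 -3. ]
edge deg rel plate -96.0 36.3
edge deg rel plate -186.0 34.9
edge deg rel plate 81.3 34.5
edge deg rel plate -2.8 33.3
narrow top s [ -0.4 131.8] wide top s
oil diff 44 33.98458333333333
```

```bash
cat > q.py <<'E'
from m import *
pl={'s':(.5634,-.0356,.1132),'t':(.5587,-.0385,.1108)}
def rel(k,w):
    x,y,a=pl[k]; d=np.array(w[:2])-[x,y]; return np.round(1000*np.array([np.cos(a)*d[0]+np.sin(a)*d[1],-np.sin(a)*d[0]+np.cos(a)*d[1]]),1)
def diag(c,k,u,v,r,z):
    g=cv2.cvtColor(c['image'],cv2.COLOR_RGB2GRAY).astype(float);u,v=int(u),int(v)
    Y,X=np.mgrid[v-r:v+r+1,u-r:u+r+1]; b=g[v-r:v+r+1,u-r:u+r+1]; th=.65*b[r-2:r+3,r-2:r+3].max()
    n,l=cv2.connectedComponents((b>th).astype(np.uint8)); i=l[r-2:r+3,r-2:r+3].max(); m=(l==i)
    W=np.array([rel(k,onz(c,x,y,z)) for x,y in zip(X[m],Y[m])]); w=b[m]-th; w/=w.sum(); mu=w@W; D=W-mu
    e,V=np.linalg.eigh((D*w[:,None]).T@D); mid=mu+V[:,1]*(lambda t:(t.max()+t.min())/2)(D@V[:,1])
    print('diag',k,'mean',np.round(mu,1),'mid',np.round(mid,1),'yaw err',np.round((np.degrees(np.arctan2(V[1,1],V[0,1])))%90-45,1),m.sum(),'len',np.round(np.ptp(D@V[:,1]),1))
def barrel(c,k,u,v,h,rb,rt,hs):
    """least-squares silhouette fit: x,y of a barrel by contrast inside/outside the projected outline"""
    g=cv2.GaussianBlur(cv2.cvtColor(c['image'],cv2.COLOR_RGB2GRAY),(0,0),.6).astype(np.float32); K=4
    x0=onz(c,u,v,.01+h); a=np.linspace(0,2*np.pi,24,endpoint=False)
    def score(p):
        pts=[proj(c,[p[0]+r*np.cos(t),p[1]+r*np.sin(t),.01+z]) for z,r in((0,rb),(hs,rb),(h,rt)) for t in a]
        o=np.floor(np.min(pts,0))-4; P=((np.array(pts)-o+.5)*K-.5).astype(np.int32); s=(np.ceil(np.max(pts,0))+5-o).astype(int)
        m=np.zeros((s[1]*K,s[0]*K),np.uint8); cv2.fillConvexPoly(m,cv2.convexHull(P),1)
        b=cv2.resize(g[int(o[1]):int(o[1])+s[1],int(o[0]):int(o[0])+s[0]],None,fx=K,fy=K,interpolation=cv2.INTER_LINEAR)
        ring=cv2.dilate(m,np.ones((9,9)))-m; inn=m-cv2.erode(m,np.ones((9,9)))
        return b[inn>0].mean()-b[ring>0].mean()
    G=[(score(x0[:2]+[i*.001,j*.001]),i,j) for i in range(-7,8) for j in range(-7,8)]
    s,i,j=max(G); print('barrel',k,rel(k,x0[:2]+[i*.001,j*.001]),'score',round(float(s),1),(i,j))
def allm(S,T,fs,ft):
    diag(S,'s',*fs[0],11,.056); diag(T,'t',*ft[0],9,.056)
    for i,(h,hs) in enumerate(((.076,.054),(.046,.03))):
        barrel(S,'s',*fs[i+1],h,.016,.009,hs); barrel(T,'t',*ft[i+1],h,.016,.009,hs)
E
python3 - <<'E'
from q import *
S=pickle.load(open('side9.pkl','rb'));T=pickle.load(open('top9.pkl','rb'))
f=lambda x,y,a,b:((x+.5)/4-.5+a,(y+.5)/4-.5+b)
allm(S,T,[f(267,318,250,100),(282.4,159.6),(350,190.8)],[f(196,284,285,115),(327.2,153.2),(337.9,215)])
E
```

```text
diag s mean [ 4.2 -2.7] mid [ 4.3 -2.6] yaw err -0.8 40 len 44.8
diag t mean [ 3.3 -3.2] mid [ 3.9 -2.6] yaw err -0.5 52 len 44.8
barrel s [93.4  4. ] score 24.9 (1, 0)
barrel t [94.2  2.4] score 29.3 (0, -1)
barrel s [-87.6  -1.4] score 49.7 (-2, 1)
barrel t [-84.7   0. ] score 19.7 (0, 4)
```

Both cameras agree: the cube is about (+4,-2.7) mm off, the long objective (+3.8,+3.2) and the short (+3.8,-0.7) in the plate frame, all square. There's plenty of time, so I'll regrip each and shift it.

>>> step_arm(steps=[[0.13,0,-0.05,0,0,0,-1],[0.26,0.02,-0.05,0,0,0,-1],[0.38,0.05,-0.05,0,0,0,-1],[0.5,0.09,-0.05,0,0,0,-1],[0.62,0.13,-0.05,0,0,0,-1],[0.74,0.17,-0.05,0,0,0,-1],[0.86,0.21,-0.05,0,0,0,-1],[0.96,0.25,-0.05,0,0,0,-1]])

```text
time_s: 30.33
position: [0.4876, -0.0374, 0.2031]
tcp_rot: [[-0.114, 0.994, -0.002], [0.994, 0.114, 0.001], [0.002, -0.002, -1.0]]
force: [0.7, -1.2, -0.3]
opening: 1.003
grasp_force: 0.0
```

```bash
python3 - <<'E'
from h import *
plan([.5642,-.0358,.12],6.27)
E
```

```text
t 30.33 p [ 0.4876 -0.0374  0.2031] yaw 6.53 shift [-0.0242  0.2549  0.2764] turn [-0.0029 -0.0021  0.0057] j6 -24.1 F [ 0.7 -1.2 -0.3] op 1.003
```

>>> step_arm(steps=[[-0.024,0.12,0,0,0,0.004,-1],[-0.024,0.24,0,0,0,0.004,-1],[-0.024,0.255,0.08,0,0,0.004,-1],[-0.024,0.255,0.18,0,0,0.004,-1],[-0.024,0.255,0.26,0,0,0.004,-1],[-0.024,0.255,0.26,0,0,0.004,-1],[-0.024,0.255,0.26,0,0,0.004,-1],[-0.024,0.255,0.26,0,0,0.004,-1]])

```text
time_s: 31.0
position: [0.5663, -0.0393, 0.1262]
tcp_rot: [[-0.109, 0.994, 0.001], [0.994, 0.109, -0.0], [-0.0, 0.001, -1.0]]
force: [0.4, -0.4, 0.2]
opening: 1.001
grasp_force: 0.0
```

```bash
python3 - <<'E'
from h import *
plan([.5642,-.0358,.049],6.3)
E
```

```text
t 31.0 p [ 0.5663 -0.0393  0.1262] yaw 6.29 shift [ 0.0123 -0.0058  0.2574] turn [ 0.001   0.0002 -0.0003] j6 -21.5 F [ 0.4 -0.4  0.2] op 1.001
```

>>> step_arm(steps=[[0.01,-0.005,0.1,0,0,0,-1],[0.01,-0.005,0.19,0,0,0,-1],[0.01,-0.005,0.25,0,0,0,-1],[0.01,-0.005,0.25,0,0,0,-1],[0.01,-0.005,0.25,0,0,0,-1],[0.01,-0.005,0.25,0,0,0,1],[0.01,-0.005,0.25,0,0,0,1],[0.01,-0.005,0.25,0,0,0,1]])

```text
time_s: 31.67
position: [0.5655, -0.0371, 0.0521]
tcp_rot: [[-0.109, 0.994, 0.003], [0.994, 0.109, -0.001], [-0.001, 0.003, -1.0]]
force: [0.8, 0.9, -0.8]
opening: 0.855
grasp_force: 0.0
```

>>> step_arm(steps=[[0,0,0,0,0,0,1],[0,0,0,0,0,0,1],[0,0,0,0,0,0,1],[0,0,0,0,0,0,1],[0,0,0,0,0,0,1],[0,0,0,0,0,0,1],[0,0,0,0,0,0,1]])

```text
time_s: 32.25
position: [0.5643, -0.0368, 0.0503]
tcp_rot: [[-0.109, 0.994, -0.0], [0.994, 0.109, 0.0], [0.0, -0.0, -1.0]]
force: [-0.6, -0.7, 2.1]
opening: 0.456
grasp_force: 30.0
```

>>> step_arm(steps=[[0,0,-0.012,0,0,0,1],[0.009,-0.013,-0.012,0,0,0.002,1],[0.009,-0.013,-0.012,0,0,0.002,1],[0.009,-0.013,-0.012,0,0,0.002,1],[0.009,-0.013,-0.006,0,0,0.002,1],[0.009,-0.013,0,0,0,0.002,1],[0.009,-0.013,0.002,0,0,0.002,1],[0.009,-0.013,0.002,0,0,0.002,1]])

```text
time_s: 32.92
position: [0.5602, -0.0346, 0.0503]
tcp_rot: [[-0.108, 0.994, 0.0], [0.994, 0.108, -0.0], [-0.0, 0.0, -1.0]]
force: [-1.5, -0.1, 4.0]
opening: 0.454
grasp_force: 30.0
```

>>> step_arm(steps=[[0,0,0,0,0,0,-1],[0,0,0,0,0,0,-1],[0,0,0,0,0,0,-1],[0,0,0,0,0,0,-1],[0,0,0,0,0,0,-1],[0,0,-0.12,0,0,0,-1],[0,0,-0.25,0,0,0,-1],[0,0,-0.39,0,0,0,-1]])

```text
time_s: 33.58
position: [0.5589, -0.0343, 0.166]
tcp_rot: [[-0.107, 0.994, -0.005], [0.994, 0.107, 0.001], [0.002, -0.004, -1.0]]
force: [1.9, -0.5, 1.1]
opening: 0.955
grasp_force: 0.0
```

```bash
python3 - <<'E'
from h import *
plan([.6538,-.0257,.13],6.43)
E
```

```text
t 33.58 p [ 0.5589 -0.0343  0.166 ] yaw 6.17 shift [-0.0056  0.318   0.1186] turn [-0.0056 -0.0021 -0.0058] j6 -21.1 F [ 1.9 -0.5  1.1] op 0.955
```

>>> step_arm(steps=[[-0.001,0.1,0,0,0,-0.006,-1],[-0.003,0.2,0,0,0,-0.006,-1],[-0.006,0.29,0,0,0,-0.006,-1],[-0.006,0.313,0.05,0,0,-0.006,-1],[-0.006,0.313,0.11,0,0,-0.006,-1],[-0.006,0.313,0.11,0,0,-0.006,-1],[-0.006,0.313,0.11,0,0,-0.006,-1]])

```text
time_s: 34.17
position: [0.6523, -0.0259, 0.132]
tcp_rot: [[-0.112, 0.994, -0.004], [0.994, 0.112, 0.001], [0.001, -0.004, -1.0]]
force: [-0.2, -0.1, 0.1]
opening: 1.001
grasp_force: 0.0
```

```bash
python3 - <<'E'
from h import *
plan([.6538,-.0257,.056],6.43)
E
```

```text
t 34.17 p [ 0.6523 -0.0259  0.132 ] yaw 6.45 shift [-1.000e-04  5.900e-03  2.535e-01] turn [-0.0049 -0.0016  0.0005] j6 -18.5 F [-0.2 -0.1  0.1] op 1.001
```

>>> step_arm(steps=[[0,0.005,0.1,0,0,0,-1],[0,0.005,0.19,0,0,0,-1],[0,0.005,0.25,0,0,0,-1],[0,0.005,0.25,0,0,0,-1],[0,0.005,0.25,0,0,0,-1],[0,0.005,0.25,0,0,0,1],[0,0.005,0.25,0,0,0,1],[0,0.005,0.25,0,0,0,1]])

```text
time_s: 34.83
position: [0.6564, -0.0263, 0.0604]
tcp_rot: [[-0.112, 0.994, 0.003], [0.994, 0.112, -0.001], [-0.001, 0.003, -1.0]]
force: [-0.1, -0.3, 0.2]
opening: 0.852
grasp_force: 0.0
```

>>> step_arm(steps=[[0,0,0,0,0,0,1],[0,0,0,0,0,0,1],[0,0,0,0,0,0,1],[0,0,0,0,0,0,1],[0,0,0,0,0,0,1],[0,0,0,0,0,0,1],[0,0,0,0,0,0,1],[0,0,0,0,0,0,1]])

```text
time_s: 35.5
position: [0.6547, -0.0261, 0.0583]
tcp_rot: [[-0.112, 0.994, -0.001], [0.994, 0.112, 0.0], [0.0, -0.001, -1.0]]
force: [-1.9, -0.4, 1.7]
opening: 0.355
grasp_force: 30.0
```

>>> step_arm(steps=[[0,0,-0.012,0,0,0,1],[-0.011,-0.016,-0.012,0,0,0,1],[-0.011,-0.016,-0.012,0,0,0,1],[-0.011,-0.016,-0.012,0,0,0,1],[-0.011,-0.016,-0.006,0,0,0,1],[-0.011,-0.016,0,0,0,0,1],[-0.011,-0.016,0.002,0,0,0,1],[-0.011,-0.016,0.002,0,0,0,1]])

```text
time_s: 36.17
position: [0.6509, -0.0299, 0.0583]
tcp_rot: [[-0.112, 0.994, 0.0], [0.994, 0.112, -0.0], [-0.0, 0.0, -1.0]]
force: [-1.9, -0.8, 2.2]
opening: 0.359
grasp_force: 30.0
```

>>> step_arm(steps=[[0,0,0,0,0,0,-1],[0,0,0,0,0,0,-1],[0,0,0,0,0,0,-1],[0,0,0,0,0,0,-1],[0,0,0,0,0,0,-1],[0,0,-0.12,0,0,0,-1],[0,0,-0.25,0,0,0,-1],[0,0,-0.39,0,0,0,-1]])

```text
time_s: 36.83
position: [0.6496, -0.0297, 0.1739]
tcp_rot: [[-0.112, 0.994, -0.004], [0.994, 0.112, 0.001], [0.001, -0.004, -1.0]]
force: [0.4, -0.8, -0.5]
opening: 0.876
grasp_force: 0.0
```

>>> step_arm(steps=[[0,-0.1,0,0,0,0,-1],[0,-0.22,0,0,0,0,-1],[0,-0.34,0,0,0,0,-1],[0,-0.46,0,0,0,0,-1],[0,-0.56,0,0,0,0,-1],[0,-0.58,0.05,0,0,0,-1],[0,-0.58,0.15,0,0,0,-1],[0,-0.58,0.2,0,0,0,-1]])

```text
time_s: 37.5
position: [0.4767, -0.0494, 0.1136]
tcp_rot: [[-0.112, 0.994, -0.001], [0.994, 0.112, 0.0], [0.0, -0.001, -1.0]]
force: [0.1, -0.1, -0.5]
opening: 1.003
grasp_force: 0.0
```

```bash
python3 - <<'E'
from h import *
plan([.4749,-.0458,.0445],6.43)
E
```

```text
t 37.5 p [ 0.4767 -0.0494  0.1136] yaw 6.4 shift [ 0.0126 -0.0046  0.2302] turn [-0.0007 -0.0003 -0.0006] j6 -25.7 F [ 0.1 -0.1 -0.5] op 1.003
```

>>> step_arm(steps=[[0.012,-0.005,0.1,0,0,0,-1],[0.012,-0.005,0.19,0,0,0,-1],[0.012,-0.005,0.225,0,0,0,-1],[0.012,-0.005,0.225,0,0,0,-1],[0.012,-0.005,0.225,0,0,0,-1],[0.012,-0.005,0.225,0,0,0,1],[0.012,-0.005,0.225,0,0,0,1],[0.012,-0.005,0.225,0,0,0,1]])

```text
time_s: 38.17
position: [0.4768, -0.0462, 0.0481]
tcp_rot: [[-0.112, 0.994, 0.002], [0.994, 0.112, -0.001], [-0.001, 0.002, -1.0]]
force: [-0.1, -0.4, -0.1]
opening: 0.853
grasp_force: 0.0
```

>>> step_arm(steps=[[0,0,0,0,0,0,1],[0,0,0,0,0,0,1],[0,0,0,0,0,0,1],[0,0,0,0,0,0,1],[0,0,0,0,0,0,1],[0,0,0,0,0,0,1],[0,0,0,0,0,0,1],[0,0,0,0,0,0,1]])

```text
time_s: 38.83
position: [0.4757, -0.0459, 0.0469]
tcp_rot: [[-0.112, 0.994, -0.001], [0.994, 0.112, 0.0], [0.0, -0.001, -1.0]]
force: [0.5, -0.6, 1.1]
opening: 0.356
grasp_force: 30.0
```

>>> step_arm(steps=[[0,0,-0.012,0,0,0,1],[0.002,-0.016,-0.012,0,0,0,1],[0.002,-0.016,-0.012,0,0,0,1],[0.002,-0.016,-0.012,0,0,0,1],[0.002,-0.016,-0.006,0,0,0,1],[0.002,-0.016,0,0,0,0,1],[0.002,-0.016,0.002,0,0,0,1],[0.002,-0.016,0.002,0,0,0,1]])

```text
time_s: 39.5
position: [0.4713, -0.046, 0.0469]
tcp_rot: [[-0.112, 0.994, 0.001], [0.994, 0.112, -0.0], [-0.0, 0.0, -1.0]]
force: [-0.8, 0.4, 5.7]
opening: 0.353
grasp_force: 30.0
```

>>> step_arm(steps=[[0,0,0,0,0,0,-1],[0,0,0,0,0,0,-1],[0,0,0,0,0,0,-1],[0,0,0,0,0,0,-1],[0,0,0,0,0,0,-1],[0,0,-0.12,0,0,0,-1],[0,0,-0.25,0,0,0,-1],[0,0,-0.39,0,0,0,-1]])

```text
time_s: 40.17
position: [0.4699, -0.0456, 0.1627]
tcp_rot: [[-0.112, 0.994, -0.005], [0.994, 0.112, 0.002], [0.002, -0.005, -1.0]]
force: [0.5, -0.6, -0.6]
opening: 0.874
grasp_force: 0.0
```

>>> step_arm(steps=[[-0.1,0,-0.1,0,0,0,-1],[-0.23,-0.03,-0.1,0,0,0,-1],[-0.36,-0.06,-0.1,0,0,0,-1],[-0.49,-0.08,-0.1,0,0,0,-1],[-0.62,-0.1,-0.1,0,0,0,-1],[-0.75,-0.1,-0.1,0,0,0,-1],[-0.88,-0.1,-0.1,0,0,0,-1],[-0.98,-0.1,-0.1,0,0,0,-1]])

```text
time_s: 40.83
position: [0.4742, -0.3449, 0.193]
tcp_rot: [[-0.111, 0.994, 0.001], [0.994, 0.111, -0.001], [-0.001, 0.001, -1.0]]
force: [0.7, 0.0, 0.6]
opening: 1.002
grasp_force: 0.0
```

```bash
python3 - <<'E'
from q import *
S=cap('side','side10.png');T=cap('top','top10.png')
def P(c,k,a,b,z):
    x,y,t=pl[k]; return proj(c,[x+a*np.cos(t)-b*np.sin(t),y+a*np.sin(t)+b*np.cos(t),z])
allm(S,T,[P(S,'s',0,0,.056),P(S,'s',.09,0,.086),P(S,'s',-.09,0,.056)],[P(T,'t',0,0,.056),P(T,'t',.09,0,.086),P(T,'t',-.09,0,.056)])
cv2.imwrite('pics/f2.png',np.hstack([cv2.resize(S['image'][100:300,190:390],None,fx=2,fy=2),cv2.resize(T['image'][125:265,190:390],(400,280)).repeat(1,0).copy() if 0 else cv2.copyMakeBorder(cv2.resize(T['image'][125:265,200:400],None,fx=2,fy=2),0,120,0,0,0)])[...,::-1])
E
```

```text
diag s mean [-2.4 -3.1] mid [-0.4 -1.3] yaw err -2.9 35 len 42.4
diag t mean [-4.4 -5.5] mid [-1.1 -2.4] yaw err -1.4 48 len 44.3
barrel s [90.   0.1] score 25.4 (0, 0)
barrel t [89.8 -1.1] score 30.5 (0, -1)
barrel s [-90.2  -2.1] score 49.3 (0, -2)
barrel t [-89.2  -2.1] score 6.0 (1, -2)
```

View pics/f2.png

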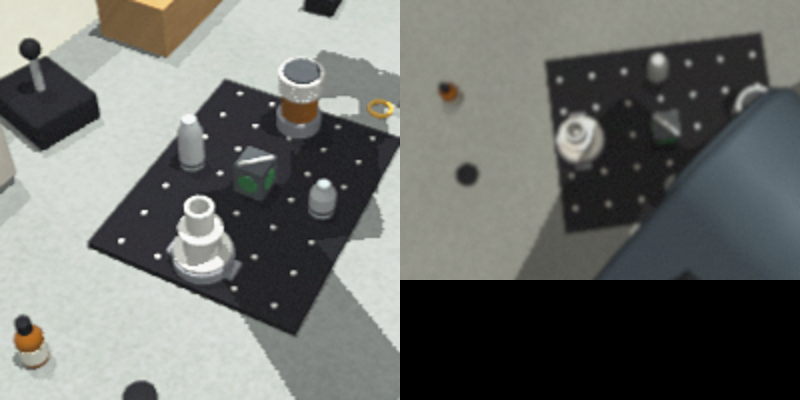

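All parts are upright and within about 2 mm of their places in both cameras: the long objective at (90,0), the short at (-90,-2) and the cube at about (-1,-2). The adapters are concentric on the mount and the oil bottle is still in its place.

```bash
python3 -c "from rig import *; print(hand_in())"
```

```text
the job is handed in; nothing more can be done
None
```

The job is handed in with everything placed as asked, at about 41 s of the 134 s; both cameras put the cube and objectives within about 2.5 mm of their targets.

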